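Lay out packings and strap clamps round a workpiece on the tooling plate

TASK

Mock up the clamping of the workpiece that lies on the tooling plate. First stand the brass bar off the left end of the workpiece and the thin steel parallel off its right end (left and right as the robot sees them), each parallel to that end, centred on it and with a clear gap of about 30 mm to the workpiece; then, with both packings standing, bridge each gap with one of the two dark strap clamps, square to the end, its nose lying about 15 mm onto the middle of the workpiece's end and its heel on the packing, so that it lies level. Do not shift the workpiece or move the flat aluminium bar and the collet nut; leave everything released and at rest.

Things in the scene. Friction and masses are not known exactly. Their poses are not given: they have to be found in the camera images.
- plate: Dark steel tooling plate with a 5 by 7 grid of tapped holes, fixed on the bench, 160 (x) x 200 (y) x 12 mm thick. Origin at the centre of its underside, z up; its top is 12 mm above the origin.
- workpiece: Machined aluminium trial piece with a shallow pocket, 42 (x) x 60 (y) x 16 mm high, 90 g, loose, lying flat near the middle of the plate. Origin at the centre of its underside, z up; its +y end is the left end and its -y end the right end as the robot sees it; it is turned at most 0.3 rad from the world axes.
- brass_bar: Square brass offcut, the only yellow metal bar, 16 (x) x 70 (y, its long axis) x 16 mm high, 150 g nominal, lying loose on the bench. Origin at the centre of its underside, z up.
- parallel: Thin ground steel parallel standing on its narrow edge, 8 (x, thickness) x 125 (y, its long axis) x 16 mm high, 125 g nominal, loose on the bench. Origin at the centre of its underside, z up.
- strap_0: Dark steel slotted strap clamp with rounded ends, 19 (x) x 68 (y, its long axis) x 10 mm thick, 75 g, lying flat and loose on the bench. Origin at the centre of its underside, z up. The same as strap_1: either may go on either side, either way round.
- strap_1: The second dark steel slotted strap clamp, the same as strap_0: 19 (x) x 68 (y, its long axis) x 10 mm thick, origin at the centre of its underside, z up.
- alu_flat: Bystander, not to be moved: pale flat aluminium bar, 25 (x) x 90 (y) x 12 mm high, loose on the bench. Origin at the centre of its underside.
- collet_nut: Bystander, not to be moved: round steel collet nut with a hole, about 27 mm across and 19 mm high, loose on the bench. Origin at the centre of its underside.
Mind the look-alikes: they are no part of the job. Leave any green look-alike of the strap_0 alone.

How it is judged (in metres and radians):
On the way:
1. both packings stand released at their places while neither strap clamp has been laid up yet (x of brass_bar in the frame of workpiece between -0.015 and 0.015 m and y of brass_bar in the frame of workpiece between 0.058 and 0.078 m and z of brass_bar in the frame of workpiece between -0.003 and 0.003 m and angle between the y axis of each of brass_bar, parallel and the x axis of workpiece, either way round below 0.26 rad and angle between each of brass_bar, parallel's own z axis and vertical below 0.08 rad and x of parallel in the frame of workpiece between -0.015 and 0.015 m and y of parallel in the frame of workpiece between -0.074 and -0.054 m and z of parallel in the frame of workpiece between -0.003 and 0.003 m and linear speed of each of brass_bar, parallel below 0.01 m/s and angular speed of each of brass_bar, parallel below 0.1 rad/s and contact force between the fingers and brass_bar below 0.1 N and contact force between the fingers and parallel below 0.1 N and height (world z) of each of strap_0, strap_1 below 0.02 m), for 0.2 s.
At the end, for the whole second after the job is handed in: Both packings stand off their ends: gap 20-40 mm, within 15 mm of the centre line, 15 deg of parallel. A strap per side lies level (3 deg) on workpiece and packing, overlapping the former 6-24 mm, within 12 mm of centre, 15 deg of square. Workpiece moved under 12 mm; all released, at rest (x of brass_bar in the frame of workpiece between -0.015 and 0.015 m and y of brass_bar in the frame of workpiece between 0.058 and 0.078 m and z of brass_bar in the frame of workpiece between -0.003 and 0.003 m and angle between the y axis of each of brass_bar, parallel and the x axis of workpiece, either way round below 0.26 rad and angle between each of brass_bar, parallel's own z axis and vertical below 0.08 rad and x of parallel in the frame of workpiece between -0.015 and 0.015 m and y of parallel in the frame of workpiece between -0.074 and -0.054 m and z of parallel in the frame of workpiece between -0.003 and 0.003 m and (((x of strap_0 in the frame of workpiece between -0.012 and 0.012 m and y of strap_0 in the frame of workpiece between 0.04 and 0.058 m and z of strap_0 in the frame of workpiece between 0.013 and 0.019 m and angle between the y axis of strap_0 and the y axis of workpiece, either way round below 0.26 rad and angle between strap_0's own z axis and vertical below 0.06 rad) and (x of strap_1 in the frame of workpiece between -0.012 and 0.012 m and y of strap_1 in the frame of workpiece between -0.058 and -0.04 m and z of strap_1 in the frame of workpiece between 0.013 and 0.019 m and angle between the y axis of strap_1 and the y axis of workpiece, either way round below 0.26 rad and angle between strap_1's own z axis and vertical below 0.06 rad)) or ((x of strap_1 in the frame of workpiece between -0.012 and 0.012 m and y of strap_1 in the frame of workpiece between 0.04 and 0.058 m and z of strap_1 in the frame of workpiece between 0.013 and 0.019 m and angle between the y axis of strap_1 and the y axis of workpiece, either way round below 0.26 rad and angle between strap_1's own z axis and vertical below 0.06 rad) and (x of strap_0 in the frame of workpiece between -0.012 and 0.012 m and y of strap_0 in the frame of workpiece between -0.058 and -0.04 m and z of strap_0 in the frame of workpiece between 0.013 and 0.019 m and angle between the y axis of strap_0 and the y axis of workpiece, either way round below 0.26 rad and angle between strap_0's own z axis and vertical below 0.06 rad))) and distance of workpiece from where it was at the start of the episode below 0.012 m and linear speed of each of brass_bar, parallel, strap_0, strap_1 below 0.01 m/s and angular speed of each of brass_bar, parallel, strap_0, strap_1 below 0.1 rad/s and contact force between the fingers and brass_bar below 0.1 N and contact force between the fingers and parallel below 0.1 N and contact force between the fingers and strap_0 below 0.1 N and contact force between the fingers and strap_1 below 0.1 N); the robot touches nothing.
It fails at once if the flat aluminium bar or the collet nut is moved by more than 25 mm (distance of any of alu_flat, collet_nut from where it was at the start of the episode above 0.025 m).
It also fails if it takes over 93 s, if anything falls off the work surface, if the arm or the gripper's body presses on something with over 40 N, if the wrist force passes 120 N, or if a joint passes its speed limit or range.

ROBOT

A 6-joint arm with a two-finger parallel gripper is mounted at the origin on a cart in front of the work surface, level with it; the furniture and walls round the work are solid. World frame = base frame: x ahead of the robot, y to its left, z up, the work surface at z = 0. Lengths are in m, angles in degrees, forces in N, time in s.
With the tool pointing down it reaches from about 0.35 to 0.875 m from the base axis. Payload 4.2 kg.
Tool frame: the origin (TCP) lies midway between the tips of the shut fingers; the grasp point (between the pads) lies 19 mm behind it (r.pinch_z is the distance from the TCP to the grasp point, in m); z points along the fingers, y is the line along which they close (so a half turn about z gives the same grasp; the last joint's range is limited). The gripper opens to 87 mm and grips with 3 to 60 N. Pads are 19 mm wide; open, the fingers measure 117 mm over their backs; the gripper's body (75 mm by 190 mm) begins 51 mm behind the grasp point.
Start: joints at [86.265, 22.042, 0.453, 0, -68.411, -14.817], TCP at [0.199, 0.593, 0.185] pointing down, gripper open.
Joint ranges: [-179.83, 179.83], [-69.29, 118.12], [-61.27, 80.66], [-181.25, 117.63], [-171.15, -9.14], [-177.46, 177.46]. Speed limits (degrees/s): [159.86, 159.86, 180, 180, 180, 180].

INTERFACE

Orientations are given as a 3x3 rotation matrix whose columns are the frame's x, y, z axes.
In Python, from station import r, imaging, models gives the robot as it stands. The module is installed in compiled form; this text tells all that it offers.
- The arm moves only by the tool apply_moves, never from a script. Its argument "moves" is a list of rows, each a list of 2 entries, a list of its own where there are three numbers: the shift along the tool's x, y, z in m, then the turn about the tool's z in degrees. A call has 1 to 5 rows; each row shifts and turns the commanded pose from where the row before left it, along the tool's axes as they then stand; what a row does not reach is not made up. A row lasts 1/12 s, in which the tool goes at most 41.7 mm and 7.16 degrees, less where a joint would pass 70% of its speed; a pose out of reach is approached as far as the arm can. A call is refused whole if a number of a shift passes 0.0417 or a number of a turn 7.16, either way. A call with a gripper value outside its range is refused whole. "hand" is the finger opening in m, from 0 to 0.087, set as the call begins (left out, the last holds). The fingers move at their own pace and stop on an object; the grip force is fixed at half the most. Time passes only in rows, so rows that do not move let the fingers close. It gives the time, the measured TCP pose, the force, the opening and the grip force at its end, in the units of the state.
- r.sense(): the state, without advancing time (a new reading comes with each control period).
- imaging.capture(name): name is "scene" or "top" or "wrist"; returns a dict with "frame" (480x640x3 uint8, blue, green, red), "intrinsics" (3x3 intrinsics, pixels), "eye" and "orientation" of the camera in the world. Camera axes: x right, y down, z forward; pixel columns grow to the right and rows downward; lengths in m; the calibration is good to about 2 mm. A picture is of the moment at which its call begins. There is no depth.
- r.finish_job(): hands the job in; it is judged then, once.
Trained networks look in a picture, given as the dict that the camera call returned (one of the last four; its "shot" number tells which), for a name from the list of things; names that differ only in an ending like _2 or _b are one class to them, and where a whole thing is asked for, a point or a joint stands for the part that bears it (a point fixed in the world has none). Each returns a list of dicts, best first, with "confidence" (0 to 1); they miss things now and then, are a little off and sometimes report something else, mostly with a low value. They report only what shows in the picture. A call takes as long as a camera call. They do not tell look-alikes from the thing itself.
- models.cut_out(picture, target): "region" (480x640 bool, what is visible of it) and "extent" ([left, top, width, height] as shares, 0 to 1, of the picture: columns of its width, rows of its height, round what is visible of it).
- models.place_of(picture, target): "at" ([column, row] as shares, 0 to 1, of the picture: columns of its width, rows of its height: a listed point, or the origin of a listed thing).
The state is a dict: "time_s": time; "joints": joint angles; "joint_velocities": joint speeds; "effort": joint torques, N m; "tcp_pos": TCP position; "ee_rot": TCP orientation; "wrist_force": force on the tool from outside, world axes, zero at the start; "moment": the same for the moment, N m; "gripper_width": opening from 0.0 (shut) to 1.0 (fully open); "gripper_force": force on a finger pad.
Only numpy, scipy, OpenCV 4.12 (cv2) and the standard library are available. Lean on these libraries where they do the work, as an engineer would, in place of code of your own. Each camera call takes 0.05 s, during which the arm holds its last target. There are 200 camera calls.

## Working session

There is one attempt and no reset: what is moved stays moved. The work goes in short steps, Python scripts to look and compute and a tool call to move; the robot and the scene stay as the last step left them, time stands still between calls to the robot, and variables do not carry over. Pictures are saved under pics/ and viewed, at most 14 in all, crops included, and the job is handed in when it is done.

Besides the shell and the picture viewer there is one more tool, called as name([rows], argument=value, ...), one row to a line, values as JSON. apply_moves: Moves the arm, as the interface text tells. Its arguments: {"type":"object","properties":{"moves":{"type":"array"},"hand":{"type":"number"}},"required":["moves"]}

```bash
mkdir -p pics; cat > h.py <<'E'
import numpy as np, cv2
from station import r, imaging, models
def ray(p,uv):
    K=np.array(p["intrinsics"]);d=np.array(p["orientation"])@np.linalg.inv(K)@np.array([uv[0],uv[1],1.]);return np.array(p["eye"]),d
def atz(p,uv,z):
    e,d=ray(p,uv);return e+d*(z-e[2])/d[2]
def proj(p,X):
    c=np.array(p["orientation"]).T@(np.array(X)-np.array(p["eye"]));q=np.array(p["intrinsics"])@c;return q[:2]/q[2]
def tri(obs):
    A=np.zeros((3,3));b=np.zeros(3)
    for p,uv in obs:
        e,d=ray(p,uv);d=d/np.linalg.norm(d);M=np.eye(3)-np.outer(d,d);A+=M;b+=M@e
    return np.linalg.solve(A,b)
def look(p,name,f): cv2.imwrite(f,p["frame"])
E
python3 - <<'E'
from h import *
s=r.sense();print(s)
P={n:imaging.capture(n) for n in("scene","top")}
for n,p in P.items():
    look(p,n,f"pics/{n}0.png");print(n,np.array(p["eye"]).round(3),np.array(p["orientation"]).round(3).tolist(),p["intrinsics"][0][0])
    for t in ["plate","workpiece","brass_bar","parallel","strap_0","alu_flat","collet_nut"]:
        for c in models.cut_out(p,t)[:4]:
            m=c["region"].astype(np.uint8);(a,b),(w,h),an=cv2.minAreaRect(cv2.findNonZero(m))
            print(n,t,round(c["confidence"],2),"c",round(a),round(b),"wh",round(w),round(h),round(an), "world@0.01",atz(p,(a,b),.01).round(3))
        print("  at",[(round(q["confidence"],2),round(q["at"][0]*640),round(q["at"][1]*480)) for q in models.place_of(p,t)[:4]])
E
```

```text
{'time_s': 0.0, 'joints': array([ 8.62648015e+01,  2.20901141e+01,  3.82181721e-01, -2.95395474e-02,
       -6.84109888e+01, -1.48174652e+01]), 'joint_velocities': array([ 0.06207588, -0.07963598,  0.0287041 ,  0.00620065, -0.06153474,
        0.06188973]), 'effort': array([ 9.58871933e-04, -3.90664852e+01,  1.87406892e+01,  4.21986580e+00,
        1.10468621e-02, -1.96920032e-04]), 'tcp_pos': array([0.19861654, 0.59189951, 0.18408148]), 'ee_rot': array([[ 9.47971090e-01, -3.18355832e-01, -6.13586128e-04],
       [-3.18356416e-01, -9.47968898e-01, -2.03987882e-03],
       [ 6.77467523e-05,  2.12908523e-03, -9.99997731e-01]]), 'wrist_force': array([0.69930159, 1.24304691, 0.42522348]), 'moment': array([0.06629152, 0.02393117, 0.00151058]), 'gripper_force': 0.0, 'gripper_width': 0.9949819413717641}
scene [-0.122 -0.129  0.66 ] [[0.621, -0.487, 0.615], [-0.784, -0.403, 0.472], [0.018, -0.775, -0.632]] 548.0618960045533
scene plate 0.69 c 463 319 wh 138 81 27 world@0.01 [0.474 0.055 0.01 ]
scene plate 0.55 c 327 271 wh 16 12 90 world@0.01 [0.424 0.29  0.01 ]
  at [(0.67, 463, 321), (0.44
[... 1208 characters left out ...]
90 world@0.01 [0.581 0.271 0.01 ]
  at [(0.88, 338, 209)]
top parallel 0.83 c 254 213 wh 70 6 11 world@0.01 [0.574 0.411 0.01 ]
top parallel 0.52 c 326 298 wh 13 14 90 world@0.01 [0.424 0.288 0.01 ]
  at [(0.7, 255, 214), (0.44, 461, 264)]
top strap_0 0.88 c 140 264 wh 41 12 27 world@0.01 [0.486 0.605 0.01 ]
top strap_0 0.83 c 252 255 wh 12 39 90 world@0.01 [0.5   0.415 0.01 ]
top strap_0 0.81 c 330 254 wh 13 38 88 world@0.01 [0.499 0.28  0.01 ]
  at [(0.91, 256, 254), (0.67, 332, 257), (0.57, 141, 262)]
top alu_flat 0.95 c 251 292 wh 54 16 7 world@0.01 [0.437 0.416 0.01 ]
  at [(0.73, 255, 295)]
top collet_nut 0.51 c 326 299 wh 16 13 45 world@0.01 [0.423 0.288 0.01 ]
  at [(0.42, 327, 304)]
```

```bash
python3 - <<'E'
import cv2
a=cv2.imread("pics/top0.png")[150:350,80:580];cv2.imwrite("pics/top0c.png",cv2.resize(a,(800,320),interpolation=cv2.INTER_CUBIC))
E
```

```text
(no output)
```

View pics/top0c.png

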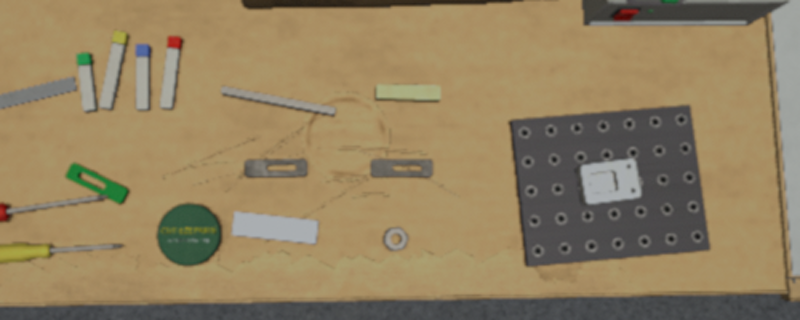

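View pics/scene0.png

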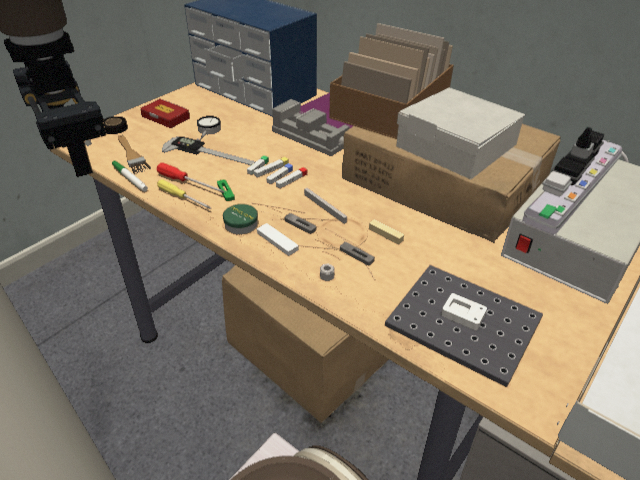

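The top view shows the brass bar (crop 408,92), the parallel (278,101), the two dark straps (276,168; 402,168), the green look-alike (97,183), the flat (275,228), the nut (396,239) and the workpiece on the plate (610,182). In the scene view a cardboard box stands behind the brass bar, with its bottom edge running from about (343,180) to (490,235).

```bash
cat >> h.py <<'E'
def rect(p,m,z):
    """footprint rectangle of a mask on plane z: centre, sizes, long-axis angle deg"""
    c=max(cv2.findContours(m.astype(np.uint8),cv2.RETR_EXTERNAL,cv2.CHAIN_APPROX_NONE)[0],key=len)[:,0]
    w=np.array([atz(p,q,z)[:2]*1000 for q in c],np.float32)
    (a,b),(s,t),an=cv2.minAreaRect(w)
    if t>s: s,t,an=t,s,an+90
    return np.round([a,b,s,t,(an+90)%180-90],1)
def plan(pos,yaw,s=None,vmax=.04,flip=True):
    """moves to TCP pos with tool y (closing line) at world angle yaw deg; tool down"""
    s=s or r.sense();R=np.array(s["ee_rot"]);cur=np.degrees(np.arctan2(R[1,1],R[0,1]))
    d=yaw-cur
    d=(d+90)%180-90 if flip else (d+180)%360-180
    t=R.T@(np.array(pos)-s["tcp_pos"]);print("shift tool xyz mm",(t*1000).round(1),"turn(tool z)",round(-d,1),"rows",int(max(np.ceil(np.abs(t).max()/vmax),np.ceil(abs(d)/7.1))),"cur yaw",cur.round(1))
E
python3 - <<'E'
from h import *
P={n:imaging.capture(n) for n in("scene","top","wrist")}
look(P["wrist"],"","pics/w0.png");print("wrist eye",np.array(P["wrist"]["eye"]).round(3),np.array(P["wrist"]["orientation"]).round(2).tolist())
S={}
for t,h in [("plate",.012),("workpiece",.028),("brass_bar",.016),("parallel",.016),("strap_0",.01),("alu_flat",.012),("collet_nut",.019)]:
    for n in ("scene","top"):
        for c in models.cut_out(P[n],t)[:3]:
            if c["confidence"]<.5: continue
            print(n,t,round(c["confidence"],2),rect(P[n],c["region"],h if n=="top" else h/2))
for uv in [(343,180),(415,208),(490,235)]: print("box",atz(P["scene"],uv,0).round(3))
for uv in [(510,260),(590,300),(560,440)]: print("machine/white",atz(P["scene"],uv,0).round(3))
for n,a,b in [("wp",(464,311),(460,263)),("brass",(386,231),(334,208)),("par",(325,205),(254,213)),("strapL",(300,222),(252,255)),("strapR",(357,253),(330,254))]:
    print("tri",n,tri([(P["scene"],a),(P["top"],b)]).round(3))
E
```

```text
wrist eye [0.275 0.567 0.384] [[-0.32, -0.91, -0.28], [-0.95, 0.3, 0.09], [0.0, 0.29, -0.96]]
scene plate 0.88 [479.3  56.9 201.5 170.9 -85.8]
top plate 0.7 [478.6  55.1 201.6 159.4 -85.8]
scene workpiece 0.59 [487.   62.9  62.9  56.8 -82.2]
top workpiece 0.66 [480.4  60.1  66.1  42.3 -83.3]
scene brass_bar 0.58 [582.2 274.   79.   31.9  86.5]
top brass_bar 0.67 [581.  270.9  68.2  19.6  87.5]
top brass_bar 0.66 [481.5  56.5  64.8  42.7 -83.3]
scene parallel 0.73 [574.7 414.6 128.9  20.7  78. ]
scene parallel 0.63 [498.5 415.6  75.4  28.8 -89.3]
top parallel 0.71 [572.4 411.6 124.1  11.   78.5]
scene strap_0 0.77 [500.8 281.2  74.3  29.3  86.8]
scene strap_0 0.76 [487.9 609.4  77.3  19.1  62.1]
scene strap_0 0.73 [501.5 417.1  71.6  26.2 -89.2]
top strap_0 0.94 [499.  279.8  65.8  19.1  89.3]
top strap_0 0.62 [500.6 414.8  66.9  19.   89.4]
top strap_0 0.6 [486.9 603.1  69.3  19.4  63. ]
scene alu_flat 0.91 [437.4 418.4  98.3  32.7  83.8]
top alu_flat 0.94 [437.  415.   90.2  25.4  82.5]
top alu_flat 0.75 [481.7  55.2  65.4  43.  -82.6]
top collet_nut 0.71 [422.8 287.8  25.4  23.5  89.2]
box [0.677 0.446 0.   ]
box [0.69  0.274 0.   ]
box [0.708 0.118 0.   ]
machine/white [0.665 0.059 0.   ]
machine/white [ 0.656 -0.087  0.   ]
machine/white [ 0.374 -0.139  0.   ]
tri wp [0.48  0.059 0.022]
tri brass [0.58  0.272 0.01 ]
tri par [0.572 0.411 0.009]
tri strapL [0.499 0.415 0.009]
tri strapR [0.5   0.28  0.005]
```

```bash
python3 - <<'E'
from h import *
plan([.58,.271,.15],177.5)
E
```

```text
shift tool xyz mm [463.7 183.5  35.1] turn(tool z) 73.9 rows 12 cur yaw -108.6
```

View pics/w0.png

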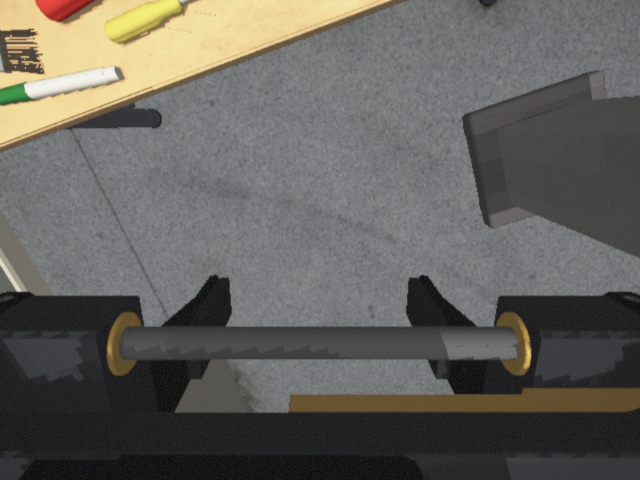

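The wrist view shows the fingertips at about (215,290) and (420,290). The body is wide along the closing line and the floor lies below.

apply_moves([
  [[0.0386, 0.0153, 0.003], 0],
  [[0.0386, 0.0153, 0.003], 0],
  [[0.0386, 0.0153, 0.003], 0],
  [[0.0386, 0.0153, 0.003], 0],
  [[0.0386, 0.0153, 0.003], 0],
], hand=0.087)

```text
time_s: 2.77
tcp_pos: [0.3585, 0.4573, 0.1703]
ee_rot: [[0.948, -0.317, 0.0], [-0.317, -0.948, 0.0], [0.0, -0.0, -1.0]]
wrist_force: [0.8, 1.0, 0.6]
gripper_width: 1.001
gripper_force: 0.0
```

apply_moves([
  [[0.0386, 0.0153, 0.003], 0],
  [[0.0386, 0.0153, 0.003], 0],
  [[0.0386, 0.0153, 0.003], 0],
  [[0.0386, 0.0153, 0.003], 0],
  [[0.0386, 0.0153, 0.003], 0],
])

```text
time_s: 3.18
tcp_pos: [0.5174, 0.3232, 0.1553]
ee_rot: [[0.948, -0.318, 0.0], [-0.318, -0.948, 0.0], [0.0, -0.0, -1.0]]
wrist_force: [-0.5, 1.1, 0.6]
gripper_width: 0.998
gripper_force: 0.0
```

apply_moves([
  [[0.0386, 0.0153, 0.003], 0],
  [[0.0386, 0.0153, 0.003], 0],
  [[0, 0, 0], 7],
  [[0, 0, 0], 7],
  [[0, 0, 0], 7],
])

```text
time_s: 3.6
tcp_pos: [0.5803, 0.2699, 0.1487]
ee_rot: [[0.766, -0.643, -0.0], [-0.643, -0.766, -0.0], [-0.0, 0.001, -1.0]]
wrist_force: [-0.0, -0.4, -0.1]
gripper_width: 0.999
gripper_force: 0.0
```

apply_moves([
  [[0, 0, 0], 7],
  [[0, 0, 0], 7],
  [[0, 0, 0], 7],
  [[0, 0, 0], 7],
  [[0, 0, 0], 7],
])

```text
time_s: 4.02
tcp_pos: [0.5796, 0.2711, 0.1491]
ee_rot: [[0.261, -0.965, -0.0], [-0.965, -0.261, -0.0], [0.0, 0.0, -1.0]]
wrist_force: [-0.2, -0.1, 0.8]
gripper_width: 1.001
gripper_force: 0.0
```

apply_moves([
  [[0, 0, 0], 7],
  [[0, 0, 0], 7],
  [[0, 0, 0], 4],
  [[0, 0, 0], 0],
])

```text
time_s: 4.35
tcp_pos: [0.5795, 0.2711, 0.1491]
ee_rot: [[-0.046, -0.999, -0.0], [-0.999, 0.046, -0.0], [0.0, 0.0, -1.0]]
wrist_force: [0.2, 0.3, -0.7]
gripper_width: 0.997
gripper_force: 0.0
```

```bash
python3 - <<'E'
from h import *
P={n:imaging.capture(n) for n in("scene","wrist")}
p=P["wrist"];look(p,"","pics/w1.png");look(P["scene"],"","pics/s1.png")
print(r.sense()["tcp_pos"].round(4),"eye",np.array(p["eye"]).round(3))
for t,h in [("brass_bar",.016),("strap_0",.01)]:
    for c in models.cut_out(p,t)[:3]: print(t,round(c["confidence"],2),rect(p,c["region"],h),[round(x,2) for x in c["extent"]])
plan([.58,.271,.15],177.5)
E
```

```text
[0.5796 0.2711 0.1492] eye [0.576 0.191 0.348]
brass_bar 0.93 [580.7 270.7  70.5  15.4  88.2] [0.48, 0.36, 0.03, 0.15]
strap_0 0.83 [502.3 386.5  21.3  17.9 -88.5] [0.61, 0.64, 0.02, 0.12]
strap_0 0.82 [499.4 278.5  68.6  21.7  89.9] [0.6, 0.38, 0.04, 0.14]
shift tool xyz mm [ 0.1 -0.4 -0.8] turn(tool z) 0.0 rows 1 cur yaw 177.5
```

View pics/s1.png

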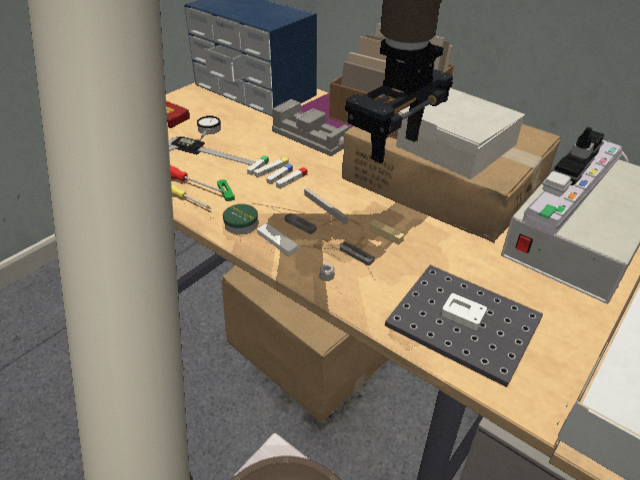

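View pics/w1.png

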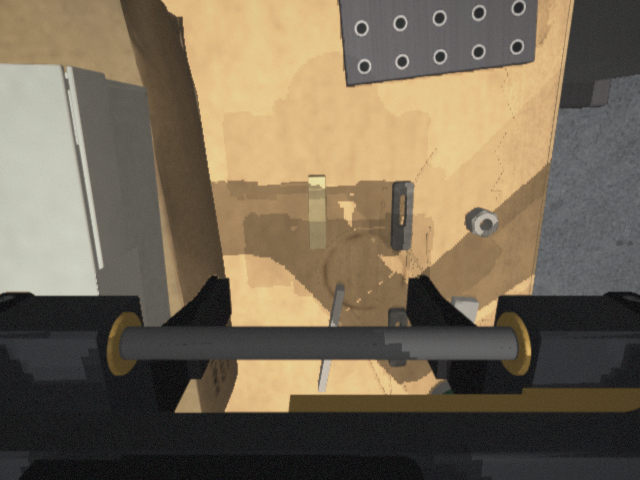

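The box's front edge lies about 100 mm behind the bar (column 215 against 317 in the wrist view), which is tight for the gripper body. I'll approach 12 mm nearer the robot and let the closing fingers pull the bar in.

```bash
python3 - <<'E'
from h import *
plan([.568,.271,.004],178)
E
```

```text
shift tool xyz mm [  0.6  11.6 145.2] turn(tool z) -0.5 rows 4 cur yaw 177.5
```

apply_moves([
  [[0, 0.0116, 0], -0.5],
  [[0, 0, 0.035], 0],
  [[0, 0, 0.035], 0],
  [[0, 0, 0.035], 0],
], hand=0.06)

```text
time_s: 4.88
tcp_pos: [0.5683, 0.2721, 0.0441]
ee_rot: [[-0.035, -0.999, 0.002], [-0.999, 0.035, 0.002], [-0.002, -0.002, -1.0]]
wrist_force: [0.6, 0.6, -0.5]
gripper_width: 0.782
gripper_force: 0.0
```

apply_moves([
  [[0, 0, 0.02], 0],
  [[0, 0, 0.014], 0],
  [[0, 0, 0.006], 0],
  [[0, 0, 0], 0],
])

```text
time_s: 5.22
tcp_pos: [0.5671, 0.271, 0.0025]
ee_rot: [[-0.035, -0.999, -0.003], [-0.999, 0.035, -0.002], [0.002, 0.002, -1.0]]
wrist_force: [-1.0, -0.2, -0.3]
gripper_width: 0.698
gripper_force: 0.0
```

apply_moves([
  [[0, 0, 0], 0],
  [[0, 0, 0], 0],
  [[0, 0, 0], 0],
  [[0, 0, 0], 0],
  [[0, 0, 0], 0],
], hand=0.0)

```text
time_s: 5.63
tcp_pos: [0.5683, 0.2719, 0.0051]
ee_rot: [[-0.036, -0.999, 0.001], [-0.999, 0.036, 0.001], [-0.001, -0.001, -1.0]]
wrist_force: [0.7, -0.4, 0.4]
gripper_width: 0.396
gripper_force: 0.0
```

apply_moves([
  [[0, 0, 0], 0],
  [[0, 0, 0], 0],
  [[0, 0, 0], 0],
])

```text
time_s: 5.88
tcp_pos: [0.568, 0.2716, 0.0043]
ee_rot: [[-0.036, -0.999, 0.0], [-0.999, 0.036, 0.0], [-0.0, -0.0, -1.0]]
wrist_force: [0.1, -0.2, 0.2]
gripper_width: 0.169
gripper_force: 0.0
```

apply_moves([
  [[0, 0, 0], 0],
  [[0, 0, 0], 0],
])

```text
time_s: 6.05
tcp_pos: [0.5679, 0.2716, 0.0041]
ee_rot: [[-0.036, -0.999, -0.0], [-0.999, 0.036, -0.0], [0.0, 0.0, -1.0]]
wrist_force: [-0.1, -0.3, 0.7]
gripper_width: 0.042
gripper_force: 0.0
```

```bash
python3 - <<'E'
from h import *
print({k:r.sense()[k] for k in ("gripper_width","gripper_force")})
p=imaging.capture("wrist");look(p,"","pics/w2.png")
for n in("wrist","scene","top"):
    p=imaging.capture(n)
    for c in models.cut_out(p,"brass_bar")[:2]: print(n,round(c["confidence"],2),rect(p,c["region"],.016))
E
```

```text
{'gripper_width': 0.04189944750291526, 'gripper_force': 0.0}
wrist 0.83 [579.9 258.2  50.   16.2  88.4]
scene 0.95 [574.4 269.1  77.5  32.6  87.1]
```

View pics/w2.png

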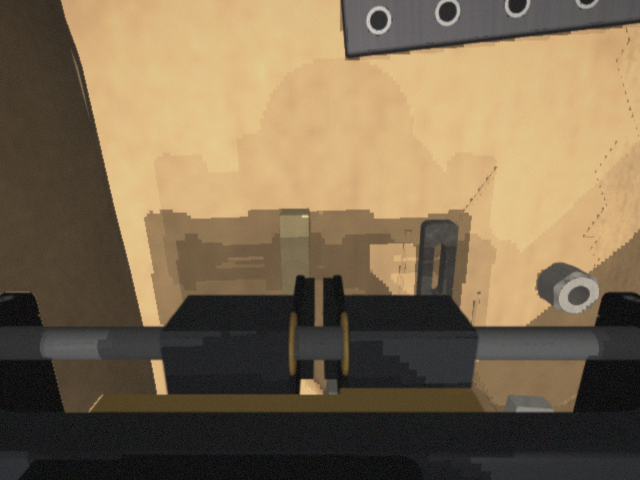

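```bash
python3 - <<'E'
from h import *
p=imaging.capture("wrist");s=r.sense();print(s["joints"].round(2),s["tcp_pos"],s["gripper_width"],r.pinch_z,p["intrinsics"][0])
R=s["ee_rot"]
for y in(-.0018,.0018):
  for z in (0,-.02,-.04,-.07): print(y,z,proj(p,s["tcp_pos"]+R@np.array([0,y,z])).round())
for y in(.236,.271,.306): print("bar",proj(p,[.572,y,.016]).round(),proj(p,[.588,y,.016]).round())
q=imaging.capture("scene");u,v=proj(q,s["tcp_pos"]).astype(int);print(u,v)
print("bar scene",proj(q,[.58,.236,.016]).round(),proj(q,[.58,.306,.016]).round())
f=q["frame"][max(v-100,0):v+50,u-100:u+100];cv2.imwrite("pics/s2.png",cv2.resize(f,(800,600),interpolation=cv2.INTER_CUBIC))
E
```

```text
[ 40.26  32.37 -11.02   0.   -46.61 -42.31] [0.56796493 0.27161292 0.00413696] 0.0032082475692097943 0.0187 [363.0309927    0.         318.41826979]
-0.0018 0 [315. 266.]
-0.0018 -0.02 [314. 280.]
-0.0018 -0.04 [314. 297.]
-0.0018 -0.07 [313. 331.]
0.0018 0 [321. 266.]
0.0018 -0.02 [321. 280.]
0.0018 -0.04 [321. 297.]
0.0018 -0.07 [322. 331.]
bar [308. 212.] [277. 214.]
bar [310. 274.] [282. 275.]
bar [313. 329.] [286. 330.]
382 236
bar scene [403. 236.] [371. 221.]
```

View pics/s2.png

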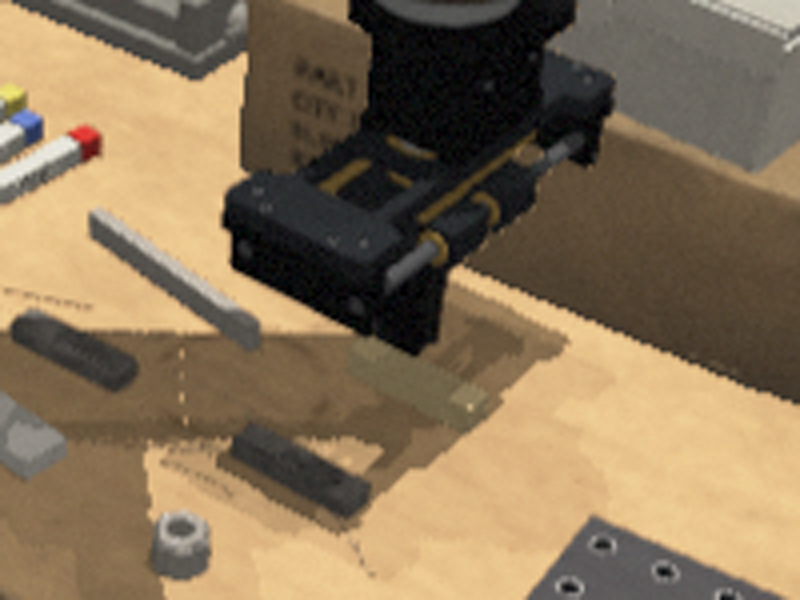

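The fingers closed above the bar. In both views their real tips end about 20 mm short of the reported TCP (scene tip at 386,224 against a projected 382,236; wrist row 280 against 266). I'll go up, open, and come down 17 mm lower.

apply_moves([
  [[0, 0, -0.02], 0],
  [[0, 0, 0], 0],
  [[0, 0, 0], 0],
  [[0, 0, 0], 0],
  [[0, 0, 0], 0],
], hand=0.06)

```text
time_s: 6.92
tcp_pos: [0.5674, 0.2713, 0.0234]
ee_rot: [[-0.036, -0.999, -0.001], [-0.999, 0.036, -0.001], [0.001, 0.001, -1.0]]
wrist_force: [-0.5, -0.1, 0.6]
gripper_width: 0.301
gripper_force: 0.0
```

apply_moves([
  [[0, 0, 0], 0],
  [[0, 0, 0], 0],
  [[0, 0, 0], 0],
  [[0, 0, 0.012], 0],
  [[0, 0, 0.008], 0],
])

```text
time_s: 7.33
tcp_pos: [0.5677, 0.2715, 0.0031]
ee_rot: [[-0.036, -0.999, -0.0], [-0.999, 0.036, 0.0], [-0.0, 0.0, -1.0]]
wrist_force: [0.1, 0.4, -0.7]
gripper_width: 0.647
gripper_force: 0.0
```

apply_moves([
  [[0, 0, 0.005], 0],
  [[0, 0, 0.005], 0],
  [[0, 0, 0.003], 0],
  [[0, 0, 0.003], 0],
  [[0, 0, 0], 0],
])

```text
time_s: 7.75
tcp_pos: [0.5676, 0.2714, -0.0126]
ee_rot: [[-0.036, -0.999, -0.001], [-0.999, 0.036, -0.001], [0.001, 0.001, -1.0]]
wrist_force: [0.3, 0.1, 0.3]
gripper_width: 0.689
gripper_force: 0.0
```

```bash
python3 - <<'E'
from h import *
s=r.sense();print(s["tcp_pos"],s["gripper_width"],s["wrist_force"])
q=imaging.capture("scene");u,v=382,236
f=q["frame"][v-100:v+50,u-100:u+100];cv2.imwrite("pics/s3.png",cv2.resize(f,(800,600),interpolation=cv2.INTER_CUBIC))
E
```

```text
[ 0.56761638  0.27135887 -0.01262299] 0.6893398403573563 [0.2889295  0.06493241 0.31069608]
```

View pics/s3.png

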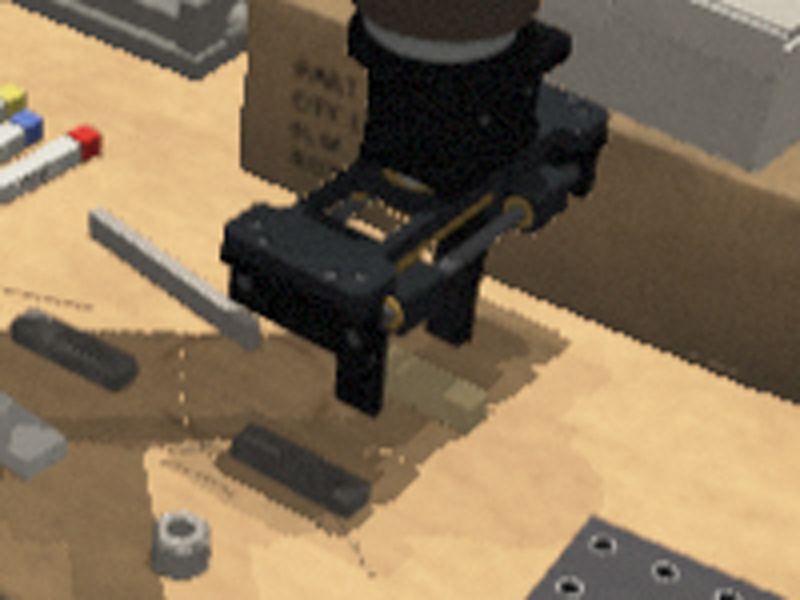

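The fingers now straddle the bar, with the near fingertip at about scene (376,240). I'll check its height.

```bash
python3 - <<'E'
from h import *
q=imaging.capture("scene")
for z in(-.01,0,.01,.02,.03):print(z,atz(q,(376.5,240),z).round(3),atz(q,(282+460/4,136+345/4),z).round(3))
E
```

```text
-0.01 [ 0.567  0.283 -0.01 ] [ 0.639  0.283 -0.01 ]
0 [0.557 0.277 0.   ] [0.627 0.277 0.   ]
0.01 [0.547 0.271 0.01 ] [0.616 0.27  0.01 ]
0.02 [0.537 0.265 0.02 ] [0.605 0.264 0.02 ]
0.03 [0.526 0.259 0.03 ] [0.593 0.258 0.03 ]
```

The tips still stand about 20 mm above the bench, so I'll go down in small guarded steps.

apply_moves([
  [[0, 0, 0.003], 0],
  [[0, 0, 0.003], 0],
  [[0, 0, 0.003], 0],
  [[0, 0, 0], 0],
])

```text
time_s: 8.18
tcp_pos: [0.5675, 0.2713, -0.0216]
ee_rot: [[-0.036, -0.999, -0.001], [-0.999, 0.036, -0.001], [0.001, 0.001, -1.0]]
wrist_force: [0.7, 0.9, 0.4]
gripper_width: 0.689
gripper_force: 0.0
```

```bash
python3 - <<'E'
from h import *
s=r.sense();print(s["tcp_pos"],s["gripper_width"],s["wrist_force"],s["joints"].round(2))
p=imaging.capture("wrist");q=imaging.capture("scene");u,v=382,236
f=q["frame"][v-60:v+30,u-60:u+60];f=cv2.resize(f,(600,450),interpolation=cv2.INTER_CUBIC)
# tip: lowest dark pixels near
cv2.imwrite("pics/s4.png",f);look(p,"","pics/w4.png")
E
```

```text
[ 0.56745762  0.27126816 -0.02158955] 0.6888814286857782 [0.69626498 0.91464837 0.38734214] [ 4.026e+01  3.423e+01 -1.214e+01 -2.000e-02 -4.370e+01 -4.231e+01]
```

View pics/s4.png

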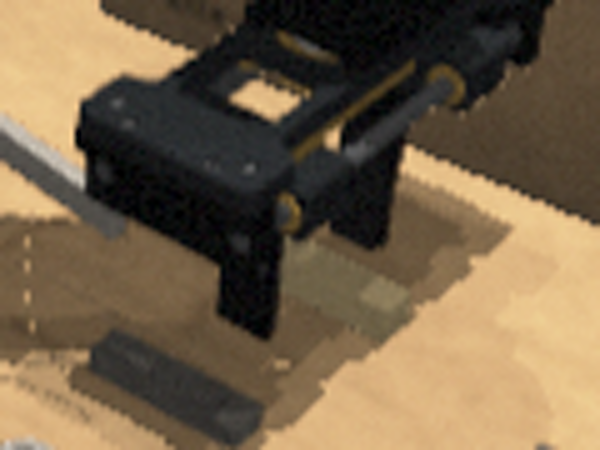

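The near tip is at about (376,243.6), some 11 mm above the bench. I'll go 7 mm further and then close.

apply_moves([
  [[0, 0, 0.003], 0],
  [[0, 0, 0.002], 0],
  [[0, 0, 0.002], 0],
  [[0, 0, 0], 0],
])

```text
time_s: 8.62
tcp_pos: [0.5676, 0.2713, -0.0284]
ee_rot: [[-0.036, -0.999, -0.001], [-0.999, 0.036, -0.001], [0.001, 0.001, -1.0]]
wrist_force: [-0.2, 0.7, -0.2]
gripper_width: 0.693
gripper_force: 0.0
```

apply_moves([
  [[0, 0, 0], 0],
  [[0, 0, 0], 0],
  [[0, 0, 0], 0],
  [[0, 0, 0], 0],
  [[0, 0, 0], 0],
], hand=0.0)

```text
time_s: 9.03
tcp_pos: [0.5686, 0.2719, -0.0275]
ee_rot: [[-0.036, -0.999, 0.001], [-0.999, 0.036, 0.001], [-0.001, -0.001, -1.0]]
wrist_force: [1.7, 0.2, 0.3]
gripper_width: 0.398
gripper_force: 0.6
```

apply_moves([
  [[0, 0, 0], 0],
  [[0, 0, 0], 0],
  [[0, 0, 0], 0],
  [[0, 0, 0], 0],
  [[0, 0, 0], 0],
])

```text
time_s: 9.45
tcp_pos: [0.5683, 0.2718, -0.0276]
ee_rot: [[-0.036, -0.999, 0.001], [-0.999, 0.036, 0.0], [-0.0, -0.001, -1.0]]
wrist_force: [2.4, -0.1, 0.7]
gripper_width: 0.177
gripper_force: 30.0
```

The bar is held with 30 N at 15.4 mm, at a TCP height of -28 mm. I'll lift it and carry it over its place.

apply_moves([
  [[0, 0, -0.02], 0],
  [[0, 0, -0.04], 0],
  [[0, 0, -0.04], 0],
  [[0, 0, -0.04], 0],
  [[0.0377, 0.0225, 0], 0],
])

```text
time_s: 9.87
tcp_pos: [0.5548, 0.2444, 0.1216]
ee_rot: [[-0.03, -0.999, 0.021], [-0.999, 0.03, 0.011], [-0.012, -0.021, -1.0]]
wrist_force: [3.2, 1.0, 0.5]
gripper_width: 0.178
gripper_force: 30.0
```

apply_moves([
  [[0.0377, 0.0225, 0], 0],
  [[0.0377, 0.0225, 0], 0],
  [[0.0377, 0.0225, 0], 0],
  [[0, 0, 0], 7],
  [[0, 0, 0], 7],
])

```text
time_s: 10.28
tcp_pos: [0.4744, 0.129, 0.1117]
ee_rot: [[-0.284, -0.959, -0.003], [-0.959, 0.284, -0.001], [0.002, 0.003, -1.0]]
wrist_force: [0.3, -0.0, -1.3]
gripper_width: 0.174
gripper_force: 30.0
```

apply_moves([
  [[0, 0, 0], 7],
  [[0, 0, 0], 7],
  [[0, 0, 0], 7],
  [[0, 0, 0], 7],
  [[0, 0, 0], 7],
])

```text
time_s: 10.7
tcp_pos: [0.476, 0.1311, 0.1113]
ee_rot: [[-0.782, -0.623, -0.003], [-0.623, 0.782, -0.001], [0.003, 0.001, -1.0]]
wrist_force: [0.6, 0.4, -1.6]
gripper_width: 0.177
gripper_force: 30.0
```

apply_moves([
  [[0, 0, 0], 7],
  [[0, 0, 0], 7],
  [[0, 0, 0], 7],
  [[0, 0, 0], 7],
  [[0, 0, 0], 4],
])

```text
time_s: 11.12
tcp_pos: [0.476, 0.1311, 0.1113]
ee_rot: [[-0.993, -0.115, -0.003], [-0.115, 0.993, -0.001], [0.003, -0.001, -1.0]]
wrist_force: [-0.1, -0.0, -1.7]
gripper_width: 0.177
gripper_force: 30.0
```

apply_moves([
  [[0, 0, 0], 0],
  [[0, 0, 0], 0],
])

```text
time_s: 11.28
tcp_pos: [0.4765, 0.1313, 0.1116]
ee_rot: [[-0.992, -0.123, -0.002], [-0.123, 0.992, -0.001], [0.002, -0.0, -1.0]]
wrist_force: [1.5, -0.1, -1.3]
gripper_width: 0.174
gripper_force: 30.0
```

```bash
python3 - <<'E'
from h import *
s=r.sense();print(s["tcp_pos"],s["gripper_width"],s["gripper_force"])
for n in("wrist","top","scene"):
    p=imaging.capture(n)
    if n=="wrist": look(p,"","pics/w5.png")
    for t,h in (("workpiece",.028),("plate",.012),("brass_bar",.14)):
        for c in models.cut_out(p,t)[:1]: print(n,t,round(c["confidence"],2),rect(p,c["region"],h),[round(x,2) for x in c["extent"]])
plan([.472,.1245,.08],97)
E
```

```text
[0.47651985 0.13125818 0.11156949] 0.17375601897680604 29.99701738357544
wrist workpiece 0.56 [477.7  60.2  61.9  44.8 -83. ] [0.3, 0.4, 0.13, 0.11]
wrist plate 0.72 [476.6  54.6 200.7 160.  -85.5] [0.15, 0.23, 0.39, 0.4]
wrist brass_bar 0.65 [469.7 131.1  56.2  17.4   7.1] [0.47, 0.46, 0.05, 0.29]
top plate 0.79 [546.4 110.6  99.4  17.7 -84.7] [0.62, 0.46, 0.19, 0.17]
scene workpiece 0.74 [474.8  58.4  61.8  57.9 -82.4] [0.69, 0.62, 0.07, 0.07]
scene plate 0.93 [473.8  55.2 200.8 168.9 -85.8] [0.6, 0.56, 0.24, 0.24]
scene brass_bar 0.63 [487.1 137.8  84.5  21.7   6.8] [0.65, 0.45, 0.04, 0.07]
shift tool xyz mm [ 6.3 -6.4 32.2] turn(tool z) -0.0 rows 1 cur yaw 97.0
```

View pics/w5.png

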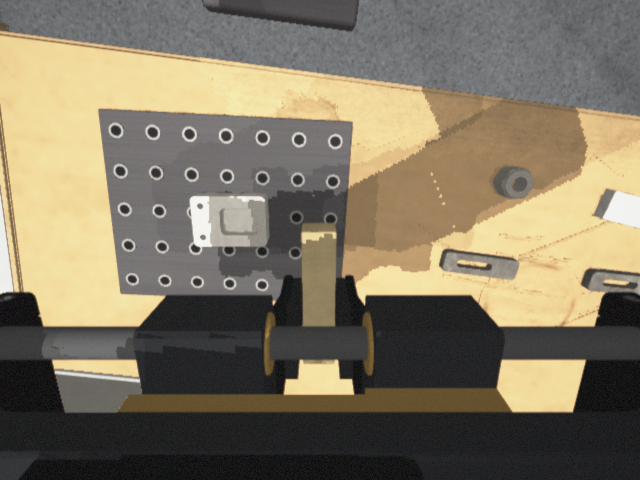

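The wrist view shows the bar held at about (318,280), with the workpiece at (190–268, 197–247) turned about 7°. That puts the workpiece centre near (0.4785, 0.0585).

```bash
python3 - <<'E'
from h import *
s=r.sense();print(s["tcp_pos"]);plan([.4703,.126,-.014],97)
p=imaging.capture("wrist");c=np.array([.4785,.0585]);a=np.radians(97);y=np.array([np.cos(a),np.sin(a)]);x=np.array([y[1],-y[0]])
print([proj(p,[*(c+i*.021*x+j*.03*y),.028]).round().tolist() for i,j in((1,1),(1,-1),(-1,-1),(-1,1))])
m=models.cut_out(p,"workpiece")[0]["region"].astype(np.uint8);k=max(cv2.findContours(m,0,1)[0],key=len);print(cv2.boxPoints(cv2.minAreaRect(k)).round())
E
```

```text
[0.47745089 0.1316207  0.11215282]
shift tool xyz mm [  7.8  -4.7 126.2] turn(tool z) -0.0 rows 4 cur yaw 97.0
[[266.0, 244.0], [193.0, 244.0], [187.0, 193.0], [263.0, 193.0]]
[[190. 190.]
 [269. 190.]
 [269. 245.]
 [190. 245.]]
```

apply_moves([
  [[0.006, -0.004, 0], 0],
  [[0, 0, 0.035], 0],
  [[0, 0, 0.035], 0],
  [[0, 0, 0.03], 0],
  [[0, 0, 0.012], 0],
])

```text
time_s: 12.4
tcp_pos: [0.4688, 0.125, -0.0033]
ee_rot: [[-0.993, -0.12, -0.006], [-0.12, 0.993, -0.003], [0.007, -0.003, -1.0]]
wrist_force: [-0.5, -0.5, -2.5]
gripper_width: 0.176
gripper_force: 30.0
```

apply_moves([
  [[0, 0, 0.006], 0],
  [[0, 0, 0.003], 0],
  [[0, 0, 0.002], 0],
  [[0, 0, 0], 0],
  [[0, 0, 0], 0],
])

```text
time_s: 12.82
tcp_pos: [0.4728, 0.1274, -0.0098]
ee_rot: [[-0.993, -0.121, 0.002], [-0.121, 0.993, 0.001], [-0.002, 0.001, -1.0]]
wrist_force: [-0.8, 0.4, -1.4]
gripper_width: 0.177
gripper_force: 30.0
```

apply_moves([
  [[0, 0, 0.003], 0],
  [[0, 0, 0.001], 0],
  [[0, 0, 0], 0],
  [[0, 0, 0], 0],
])

```text
time_s: 13.15
tcp_pos: [0.472, 0.1269, -0.0147]
ee_rot: [[-0.993, -0.121, 0.0], [-0.121, 0.993, 0.0], [-0.0, 0.0, -1.0]]
wrist_force: [0.2, -0.4, -1.8]
gripper_width: 0.175
gripper_force: 30.0
```

apply_moves([
  [[0, 0, 0.001], 0],
  [[0, 0, 0], 0],
  [[0, 0, 0], 0],
])

```text
time_s: 13.4
tcp_pos: [0.4722, 0.1271, -0.0157]
ee_rot: [[-0.993, -0.121, 0.0], [-0.121, 0.993, 0.0], [-0.0, 0.0, -1.0]]
wrist_force: [-0.1, -0.1, -0.3]
gripper_width: 0.179
gripper_force: 30.0
```

The weight has come off the wrist, so the bar is on the plate. I'll release it and go to the parallel.

apply_moves([
  [[0, 0, 0], 0],
  [[0, 0, 0], 0],
  [[0, 0, 0], 0],
  [[0, 0, 0], 0],
], hand=0.032)

```text
time_s: 13.73
tcp_pos: [0.4721, 0.127, -0.0158]
ee_rot: [[-0.993, -0.121, 0.0], [-0.121, 0.993, 0.0], [-0.0, 0.0, -1.0]]
wrist_force: [-0.0, 0.4, 1.4]
gripper_width: 0.348
gripper_force: 0.0
```

apply_moves([
  [[0, 0, -0.01], 0],
  [[0, 0, -0.03], 0],
  [[0, 0, -0.04], 0],
  [[0, 0, -0.04], 0],
  [[0, 0, 0], 0],
])

```text
time_s: 14.15
tcp_pos: [0.4773, 0.1294, 0.1121]
ee_rot: [[-0.992, -0.123, 0.015], [-0.123, 0.992, 0.007], [-0.015, 0.005, -1.0]]
wrist_force: [0.7, 0.6, 0.6]
gripper_width: 0.369
gripper_force: 0.0
```

```bash
python3 - <<'E'
from h import *
s=r.sense();print(s["tcp_pos"],s["gripper_width"],s["gripper_force"])
for n in("wrist","top","scene"):
    p=imaging.capture(n)
    if n=="wrist": look(p,"","pics/w6.png")
    for t,h in (("workpiece",.028),("brass_bar",.028)):
        for c in models.cut_out(p,t)[:1]: print(n,t,round(c["confidence"],2),rect(p,c["region"],h),[round(x,2) for x in c["extent"]])
plan([.561,.412,.10],168.5)
E
```

```text
[0.47731334 0.1293964  0.11205764] 0.36942218257850196 0.0
wrist workpiece 0.72 [477.3  60.1  61.7  44.8 -83. ] [0.29, 0.39, 0.13, 0.11]
wrist brass_bar 0.59 [470.3 127.4  70.8  15.7   6.7] [0.48, 0.36, 0.04, 0.18]
scene workpiece 0.98 [473.9  58.3  61.3  56.2 -83.3] [0.69, 0.62, 0.07, 0.07]
scene brass_bar 0.77 [467.6 126.   82.8  21.    8. ] [0.64, 0.57, 0.04, 0.07]
shift tool xyz mm [-123.4  272.5    2.4] turn(tool z) -71.6 rows 11 cur yaw 96.9
```

View pics/w6.png

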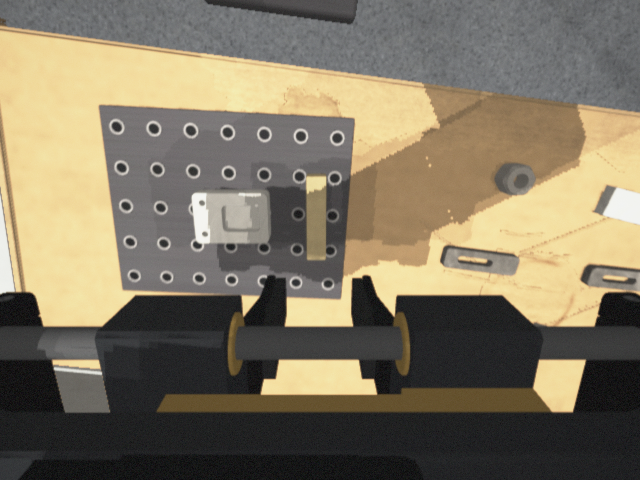

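The wrist view shows the brass bar standing at (316,218), parallel to the workpiece's end at column 270, with a gap of about 29 mm. The parallel is next.

apply_moves([
  [[-0.0154, 0.0341, 0], 0],
  [[-0.0154, 0.0341, 0], 0],
  [[-0.0154, 0.0341, 0], 0],
  [[-0.0154, 0.0341, 0], 0],
  [[-0.0154, 0.0341, 0], 0],
], hand=0.055)

```text
time_s: 15.02
tcp_pos: [0.5279, 0.3069, 0.1033]
ee_rot: [[-0.993, -0.121, -0.001], [-0.121, 0.993, -0.001], [0.001, -0.001, -1.0]]
wrist_force: [1.0, -0.3, -0.2]
gripper_width: 0.609
gripper_force: 0.0
```

apply_moves([
  [[-0.0154, 0.0341, 0], 0],
  [[-0.0154, 0.0341, 0], 0],
  [[-0.0154, 0.0341, 0], 0],
  [[0, 0, 0], -7.1],
  [[0, 0, 0], -7.1],
])

```text
time_s: 15.43
tcp_pos: [0.561, 0.4145, 0.1014]
ee_rot: [[-0.93, -0.368, -0.002], [-0.368, 0.93, -0.002], [0.003, -0.001, -1.0]]
wrist_force: [-0.3, -0.4, -0.8]
gripper_width: 0.629
gripper_force: 0.0
```

apply_moves([
  [[0, 0, 0], -7.1],
  [[0, 0, 0], -7.1],
  [[0, 0, 0], -7.1],
  [[0, 0, 0], -7.1],
  [[0, 0, 0], -7.1],
])

```text
time_s: 15.85
tcp_pos: [0.561, 0.4124, 0.1027]
ee_rot: [[-0.545, -0.839, -0.002], [-0.839, 0.545, -0.002], [0.002, 0.0, -1.0]]
wrist_force: [-0.1, -0.8, 0.4]
gripper_width: 0.634
gripper_force: 0.0
```

apply_moves([
  [[0, 0, 0], -7.1],
  [[0, 0, 0], -7.1],
  [[0, 0, 0], -7.1],
  [[0, 0, 0], -0.6],
  [[0, 0, 0], 0],
])

```text
time_s: 16.27
tcp_pos: [0.5611, 0.4124, 0.1032]
ee_rot: [[-0.201, -0.98, -0.001], [-0.98, 0.201, -0.001], [0.001, 0.001, -1.0]]
wrist_force: [0.1, 0.2, -0.0]
gripper_width: 0.632
gripper_force: 0.0
```

```bash
python3 - <<'E'
from h import *
s=r.sense();print(s["tcp_pos"],s["gripper_width"])
for n in("wrist","top","scene"):
    p=imaging.capture(n)
    for t,h in (("parallel",.016),("strap_0",.01)):
        for c in models.cut_out(p,t)[:3]: print(n,t,round(c["confidence"],2),rect(p,c["region"],h if n!="scene" else h/2),[round(x,2) for x in c["extent"]])
    if n=="wrist":
        for q in models.place_of(p,"parallel")[:2]: print(atz(p,(q["at"][0]*640,q["at"][1]*480),0).round(4),q["confidence"])
plan([.561,.412,-.028],168.5)
E
```

```text
[0.56108912 0.41239713 0.10318186] 0.6316683194149463
wrist parallel 0.58 [572.  411.9 124.1   8.3  78.5] [0.47, 0.32, 0.02, 0.31]
wrist strap_0 0.69 [499.2 285.5  58.4  20.   89.2] [0.53, 0.0, 0.07, 0.18]
wrist strap_0 0.69 [500.7 414.7  67.9  19.8 -89.4] [0.58, 0.36, 0.05, 0.17]
[0.5729 0.4153 0.    ] 0.8
top parallel 0.55 [564.7 374.9  44.2   9.1  81.2] [0.35, 0.43, 0.1, 0.04]
top strap_0 0.74 [499.9 279.8  65.8  20.8  89.3] [0.49, 0.51, 0.06, 0.03]
top strap_0 0.6 [501.2 394.3  25.8  17.3  89.4] [0.41, 0.52, 0.02, 0.02]
scene parallel 0.71 [575.6 416.6 135.6  21.2  77.7] [0.47, 0.39, 0.07, 0.08]
scene parallel 0.23 [486.2 134.3  85.4  20.7   6.4] [0.64, 0.58, 0.05, 0.07]
scene strap_0 0.96 [499.5 282.8  71.2  26.8 -89.1] [0.53, 0.5, 0.05, 0.04]
scene strap_0 0.87 [500.7 417.9  73.4  26.4  89.4] [0.44, 0.45, 0.06, 0.04]
scene strap_0 0.62 [487.1 607.6  77.1  20.8  61.4] [0.34, 0.37, 0.03, 0.05]
shift tool xyz mm [  0.7   0.2 132.2] turn(tool z) 0.0 rows 4 cur yaw 168.5
```

apply_moves([
  [[0, 0, 0.035], 0],
  [[0, 0, 0.035], 0],
  [[0, 0, 0.03], 0],
  [[0, 0, 0.018], 0],
  [[0, 0, 0], 0],
])

```text
time_s: 17.18
tcp_pos: [0.5584, 0.4098, -0.0193]
ee_rot: [[-0.2, -0.98, -0.007], [-0.98, 0.2, -0.007], [0.008, 0.006, -1.0]]
wrist_force: [0.2, -0.9, -0.8]
gripper_width: 0.631
gripper_force: 0.0
```

apply_moves([
  [[0, 0, 0.007], 0],
  [[0, 0, 0.003], 0],
  [[0, 0, 0.002], 0],
  [[0, 0, 0], 0],
  [[0, 0, 0], 0],
])

```text
time_s: 17.6
tcp_pos: [0.5618, 0.4132, -0.0246]
ee_rot: [[-0.198, -0.98, 0.001], [-0.98, 0.198, 0.002], [-0.002, -0.001, -1.0]]
wrist_force: [-0.2, 0.1, -0.5]
gripper_width: 0.629
gripper_force: 0.0
```

apply_moves([
  [[0, 0, 0], 0],
  [[0, 0, 0], 0],
  [[0, 0, 0], 0],
  [[0, 0, 0], 0],
  [[0, 0, 0], 0],
], hand=0.0)

```text
time_s: 18.02
tcp_pos: [0.5614, 0.4127, -0.0257]
ee_rot: [[-0.199, -0.98, 0.0], [-0.98, 0.199, 0.0], [-0.0, -0.0, -1.0]]
wrist_force: [0.8, -0.1, 0.5]
gripper_width: 0.337
gripper_force: 0.4
```

apply_moves([
  [[0, 0, 0], 0],
  [[0, 0, 0], 0],
  [[0, 0, 0], 0],
  [[0, 0, 0], 0],
  [[0, 0, 0], 0],
])

```text
time_s: 18.43
tcp_pos: [0.5612, 0.4126, -0.026]
ee_rot: [[-0.199, -0.98, -0.0], [-0.98, 0.199, -0.0], [0.0, 0.0, -1.0]]
wrist_force: [0.2, 0.0, 0.1]
gripper_width: 0.024
gripper_force: 0.0
```

The fingers shut past 8 mm, so the parallel was missed or tipped over. I'll lift and look.

apply_moves([
  [[0, 0, -0.03], 0],
  [[0, 0, -0.04], 0],
  [[0, 0, -0.04], 0],
  [[0, 0, -0.02], 0],
  [[0, 0, 0], 0],
], hand=0.055)

```text
time_s: 18.85
tcp_pos: [0.5644, 0.4153, 0.1117]
ee_rot: [[-0.197, -0.98, 0.01], [-0.98, 0.198, 0.008], [-0.01, -0.008, -1.0]]
wrist_force: [0.1, 0.1, 0.7]
gripper_width: 0.317
gripper_force: 0.0
```

apply_moves([
  [[0, 0, 0], 0],
  [[0, 0, 0], 0],
])

```text
time_s: 19.02
tcp_pos: [0.5605, 0.4121, 0.1032]
ee_rot: [[-0.199, -0.98, -0.002], [-0.98, 0.199, -0.001], [0.001, 0.001, -1.0]]
wrist_force: [-0.2, -0.2, 0.2]
gripper_width: 0.465
gripper_force: 0.0
```

```bash
python3 - <<'E'
from h import *
s=r.sense();print(s["tcp_pos"],s["gripper_width"])
p=imaging.capture("wrist");q=imaging.capture("scene")
for n,p in(("wrist",p),("scene",q)):
    for c in models.cut_out(p,"parallel")[:2]: print(n,round(c["confidence"],2),rect(p,c["region"],.016),rect(p,c["region"],.008),[round(x,2) for x in c["extent"]])
w=imaging.capture("wrist")["frame"][130:330,200:400];f=q["frame"][160:260,270:400]
cv2.imwrite("pics/c7.png",np.hstack([cv2.resize(w,(400,400),interpolation=cv2.INTER_CUBIC),cv2.resize(f,(400,400*100//130),interpolation=cv2.INTER_CUBIC) if 0 else cv2.resize(q["frame"][160:260,280:380],(400,400),interpolation=cv2.INTER_CUBIC)]))
E
```

```text
[0.5605218  0.41212698 0.10316623] 0.46489547105712276
wrist 0.89 [560.1 412.5 121.3  15.9  78.8] [560.5 414.7 124.7  16.4  78.8] [0.48, 0.32, 0.04, 0.29]
scene 0.67 [550.  408.4 128.3  23.6  79.3] [558.4 415.1 129.9  23.9  79.3] [0.47, 0.4, 0.07, 0.07]
```

View pics/c7.png

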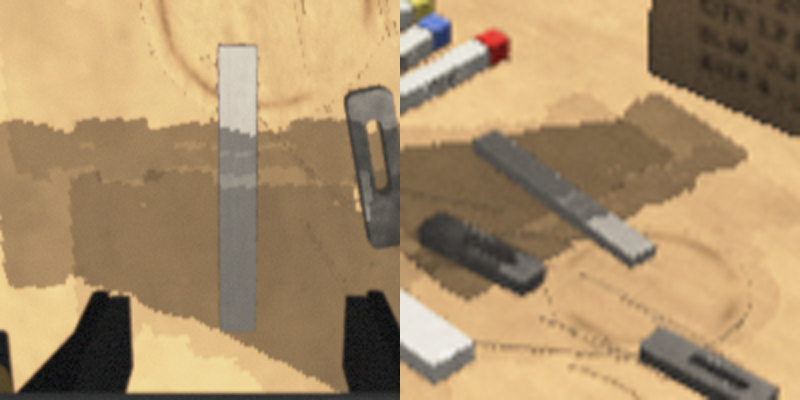

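The crop shows the parallel tipped flat, 16 mm wide, at about (0.5605, 0.4145). Since the far finger pushed it over, its original top edge must face the robot. To stand it up again, I'll lay it over the plate's left edge with its centre of mass just outside. It should then tip down leaning on the edge, and I can push it upright against the plate's side.

apply_moves([
  [[-0.002, 0, 0.03], 0],
  [[0, 0, 0.035], 0],
  [[0, 0, 0.035], 0],
  [[0, 0, 0.02], 0],
  [[0, 0, 0], 0],
], hand=0.045)

```text
time_s: 19.68
tcp_pos: [0.5581, 0.4111, -0.0228]
ee_rot: [[-0.2, -0.98, -0.009], [-0.98, 0.2, -0.009], [0.01, 0.007, -1.0]]
wrist_force: [1.0, 0.4, -0.4]
gripper_width: 0.522
gripper_force: 0.0
```

apply_moves([
  [[0, 0, 0.006], 0],
  [[0, 0, 0.003], 0],
  [[0, 0, 0.003], 0],
  [[0, 0, 0], 0],
  [[0, 0, 0], 0],
])

```text
time_s: 20.1
tcp_pos: [0.5622, 0.4152, -0.0265]
ee_rot: [[-0.198, -0.98, 0.001], [-0.98, 0.198, 0.002], [-0.002, -0.001, -1.0]]
wrist_force: [0.3, 0.6, 0.5]
gripper_width: 0.518
gripper_force: 0.0
```

apply_moves([
  [[0, 0, 0.0015], 0],
  [[0, 0, 0], 0],
  [[0, 0, 0], 0],
])

```text
time_s: 20.35
tcp_pos: [0.5618, 0.4147, -0.0289]
ee_rot: [[-0.199, -0.98, 0.0], [-0.98, 0.199, 0.0], [-0.001, -0.0, -1.0]]
wrist_force: [0.2, 0.1, -0.6]
gripper_width: 0.514
gripper_force: 0.0
```

apply_moves([
  [[0, 0, 0.0015], 0],
  [[0, 0, 0], 0],
  [[0, 0, 0], 0],
])

```text
time_s: 20.6
tcp_pos: [0.5616, 0.4145, -0.031]
ee_rot: [[-0.199, -0.98, -0.0], [-0.98, 0.199, -0.0], [0.0, 0.0, -1.0]]
wrist_force: [-0.0, -0.9, 0.5]
gripper_width: 0.516
gripper_force: 0.0
```

apply_moves([
  [[0, 0, 0], 0],
  [[0, 0, 0], 0],
  [[0, 0, 0], 0],
  [[0, 0, 0], 0],
  [[0, 0, 0], 0],
], hand=0.0)

```text
time_s: 21.02
tcp_pos: [0.5617, 0.4146, -0.0308]
ee_rot: [[-0.199, -0.98, 0.0], [-0.98, 0.199, 0.0], [-0.0, -0.0, -1.0]]
wrist_force: [0.7, 0.2, 0.2]
gripper_width: 0.223
gripper_force: 0.0
```

apply_moves([
  [[0, 0, 0], 0],
  [[0, 0, 0], 0],
  [[0, 0, 0], 0],
])

```text
time_s: 21.27
tcp_pos: [0.5617, 0.4146, -0.0308]
ee_rot: [[-0.199, -0.98, -0.0], [-0.98, 0.199, -0.0], [0.0, 0.0, -1.0]]
wrist_force: [0.4, -0.2, 0.4]
gripper_width: 0.166
gripper_force: 30.0
```

apply_moves([
  [[0, 0, -0.02], 0],
  [[0, 0, -0.04], 0],
  [[0, 0, -0.04], 0],
  [[0, 0, -0.03], 0],
  [[0.036, -0.0036, 0], 0],
])

```text
time_s: 21.68
tcp_pos: [0.5632, 0.3865, 0.1075]
ee_rot: [[-0.192, -0.981, 0.015], [-0.981, 0.192, 0.012], [-0.015, -0.013, -1.0]]
wrist_force: [1.3, 0.6, -0.3]
gripper_width: 0.165
gripper_force: 30.0
```

apply_moves([
  [[0.036, -0.0036, 0], 0],
  [[0.036, -0.0036, 0], 0],
  [[0.036, -0.0036, 0], 0],
  [[0.036, -0.0036, 0], 0],
  [[0.036, -0.0036, 0], 0],
])

```text
time_s: 22.1
tcp_pos: [0.5391, 0.1968, 0.099]
ee_rot: [[-0.198, -0.98, -0.0], [-0.98, 0.198, -0.0], [0.0, 0.0, -1.0]]
wrist_force: [0.6, -0.5, -0.9]
gripper_width: 0.168
gripper_force: 30.0
```

apply_moves([
  [[0.036, -0.0036, 0], 0],
  [[0, 0, 0], -7.03],
  [[0, 0, 0], -7.03],
  [[0, 0, 0], -7.03],
  [[0, 0, 0], -7.03],
])

```text
time_s: 22.52
tcp_pos: [0.5361, 0.162, 0.0991]
ee_rot: [[0.292, -0.957, -0.0], [-0.957, -0.292, 0.0], [-0.0, 0.0, -1.0]]
wrist_force: [-1.0, 0.4, -1.6]
gripper_width: 0.165
gripper_force: 30.0
```

apply_moves([
  [[0, 0, 0], -7.03],
  [[0, 0, 0], -7.03],
  [[0, 0, 0], -7.03],
  [[0, 0, 0], -7.03],
  [[0, 0, 0], -7.03],
])

```text
time_s: 22.93
tcp_pos: [0.536, 0.1624, 0.0989]
ee_rot: [[0.79, -0.614, -0.001], [-0.614, -0.79, -0.0], [-0.0, 0.0, -1.0]]
wrist_force: [0.1, 0.8, -1.2]
gripper_width: 0.163
gripper_force: 30.0
```

apply_moves([
  [[0, 0, 0], -7.03],
  [[0, 0, 0], -7.03],
  [[0, 0, 0], -7.03],
  [[0, 0, 0], -7.03],
  [[0, 0, 0], -7.03],
])

```text
time_s: 23.35
tcp_pos: [0.536, 0.1625, 0.0989]
ee_rot: [[0.999, -0.047, -0.001], [-0.047, -0.999, -0.0], [-0.001, 0.0, -1.0]]
wrist_force: [0.1, 0.4, -1.1]
gripper_width: 0.165
gripper_force: 30.0
```

apply_moves([
  [[0, 0, 0], -7.03],
  [[0, 0, 0], 0],
  [[0, 0, 0], 0],
  [[0, 0, 0], 0],
])

```text
time_s: 23.68
tcp_pos: [0.5362, 0.1625, 0.099]
ee_rot: [[0.998, 0.067, -0.0], [0.067, -0.998, -0.0], [-0.0, 0.0, -1.0]]
wrist_force: [-0.3, -0.4, -1.9]
gripper_width: 0.161
gripper_force: 30.0
```

```bash
python3 - <<'E'
from h import *
s=r.sense();print(s["tcp_pos"],s["gripper_width"])
for n in("wrist","scene","top"):
    p=imaging.capture(n)
    if n=="wrist": look(p,"","pics/w8.png")
    for t,h in (("plate",.012),("parallel",.135)):
        for c in models.cut_out(p,t)[:1]: print(n,t,round(c["confidence"],2),rect(p,c["region"],h),[round(x,2) for x in c["extent"]])
plan([.536,.1625,.08],-85.8,flip=False)
E
```

```text
[0.53618    0.16250467 0.09903448] 0.16085332778023187
wrist plate 0.68 [506.7  51.9 189.5 109.4 -86.2] [0.52, 0.43, 0.37, 0.35]
wrist parallel 0.87 [558.5 164.6  79.6  16.1   3.8] [0.47, 0.34, 0.06, 0.48]
scene plate 0.61 [474.5  54.9 200.6 169.  -85.9] [0.6, 0.55, 0.25, 0.25]
scene parallel 0.79 [517.9 163.7  99.2  19.    5.6] [0.65, 0.4, 0.07, 0.09]
top plate 0.62 [478.4  34.  161.4 160.  -85. ] [0.67, 0.45, 0.15, 0.19]
shift tool xyz mm [-0.4  0.1 19.2] turn(tool z) -0.2 rows 1 cur yaw -86.0
```

apply_moves([
  [[0, 0, 0.035], 0],
  [[0, 0, 0.035], 0],
  [[0, 0, 0.028], 0],
  [[0, 0, 0.01], 0],
  [[0, 0, 0], 0],
])

```text
time_s: 24.55
tcp_pos: [0.5345, 0.1614, -0.0114]
ee_rot: [[0.998, 0.069, -0.005], [0.069, -0.998, -0.003], [-0.006, 0.003, -1.0]]
wrist_force: [-0.4, 0.2, -1.3]
gripper_width: 0.168
gripper_force: 30.0
```

apply_moves([
  [[0, 0, 0.004], 0],
  [[0, 0, 0.002], 0],
  [[0, 0, 0], 0],
  [[0, 0, 0], 0],
])

```text
time_s: 24.88
tcp_pos: [0.5373, 0.1632, -0.0134]
ee_rot: [[0.998, 0.07, 0.002], [0.07, -0.998, 0.001], [0.003, -0.001, -1.0]]
wrist_force: [0.9, 0.1, -1.1]
gripper_width: 0.169
gripper_force: 30.0
```

apply_moves([
  [[0, 0, 0.0015], 0],
  [[0, 0, 0], 0],
  [[0, 0, 0], 0],
])

```text
time_s: 25.13
tcp_pos: [0.5365, 0.1627, -0.016]
ee_rot: [[0.998, 0.07, 0.001], [0.07, -0.998, 0.0], [0.001, -0.0, -1.0]]
wrist_force: [0.7, -0.2, -1.1]
gripper_width: 0.165
gripper_force: 30.0
```

```bash
python3 - <<'E'
from h import *
s=r.sense();print(s["tcp_pos"],s["wrist_force"])
p=imaging.capture("wrist")
m=models.cut_out(p,"plate")[0]["region"];k=models.cut_out(p,"parallel")[0]["region"]
print("bar",rect(p,k,.021))
rows=[v for v in range(480) if m[v].any()]
print(rows[0],rows[-1]);
for v in rows[::12]:
    u=np.flatnonzero(m[v])[0];w=np.flatnonzero(k[v]);print(v,u,atz(p,(u,v),.012)[:2].round(4),(w[0],w[-1],atz(p,(w[-1],v),.0205)[:2].round(4)) if len(w) else "")
look(p,"","pics/w9.png")
E
```

```text
[ 0.53647056  0.1626762  -0.01597416] [ 0.69911768 -0.24389032 -1.05978852]
bar [558.8 164.8  79.7  16.    4.1]
254 411
254 541 [0.5623 0.0532] (np.int64(302), np.int64(335), array([0.5581, 0.1569]))
266 337 [0.5487 0.1547] (np.int64(302), np.int64(335), array([0.552 , 0.1564]))
278 354 [0.5427 0.1454] (np.int64(303), np.int64(334), array([0.5457, 0.1563]))
290 357 [0.5361 0.1432] (np.int64(304), np.int64(333), array([0.5393, 0.1563]))
302 476 [0.5336 0.0804] (np.int64(304), np.int64(333), array([0.5328, 0.1558]))
314 489 [0.5271 0.0722] (np.int64(305), np.int64(333), array([0.5261, 0.1552]))
359 557 [0.5022 0.029 ] (np.int64(305), np.int64(332), array([0.4997, 0.1536]))
371 335 [0.4859 0.1505] (np.int64(304), np.int64(333), array([0.4923, 0.1524]))
383 334 [0.4779 0.1504] (np.int64(304), np.int64(333), array([0.4848, 0.1518]))
395 569 [0.4791 0.0159] 
407 566 [0.4707 0.0153]
```

apply_moves([
  [[0, 0, 0.0015], 0],
  [[0, 0, 0.0005], 0],
  [[0, 0, 0], 0],
  [[0, 0, 0], 0],
])

```text
time_s: 25.62
tcp_pos: [0.5363, 0.1626, -0.0185]
ee_rot: [[0.998, 0.07, -0.0], [0.07, -0.998, -0.0], [-0.0, 0.0, -1.0]]
wrist_force: [0.1, 0.4, -1.5]
gripper_width: 0.166
gripper_force: 30.0
```

apply_moves([
  [[0, 0, 0], 0],
  [[0, 0, 0], 0],
  [[0, 0, 0], 0],
  [[0, 0, 0], 0],
  [[0, 0, 0], 0],
], hand=0.026)

```text
time_s: 26.03
tcp_pos: [0.5365, 0.1627, -0.0182]
ee_rot: [[0.998, 0.07, 0.0], [0.07, -0.998, 0.0], [0.0, -0.0, -1.0]]
wrist_force: [0.4, 0.1, -0.3]
gripper_width: 0.294
gripper_force: 0.0
```

apply_moves([
  [[0, 0, -0.01], 0],
  [[0, 0, -0.03], 0],
  [[0, 0, -0.04], 0],
  [[0, 0, -0.02], 0],
  [[0, 0, 0], 0],
])

```text
time_s: 26.45
tcp_pos: [0.5402, 0.1645, 0.0883]
ee_rot: [[0.997, 0.071, 0.011], [0.071, -0.997, 0.005], [0.012, -0.005, -1.0]]
wrist_force: [1.0, -0.3, -0.1]
gripper_width: 0.299
gripper_force: 0.0
```

```bash
python3 - <<'E'
from h import *
s=r.sense();print(s["tcp_pos"],s["gripper_width"])
p=imaging.capture("wrist");q=imaging.capture("scene")
for n,z in(("wrist",p),("scene",q)):
    for c in models.cut_out(z,"parallel")[:2]: print(n,round(c["confidence"],2),rect(z,c["region"],.012),[round(x,2) for x in c["extent"]])
u,v=proj(p,[.54,.16,.01]).astype(int);a,b=proj(q,[.54,.16,.01]).astype(int);print(u,v,a,b)
cv2.imwrite("pics/c10.png",np.hstack([cv2.resize(p["frame"][max(v-130,0):v+70,u-100:u+100],(400,400),interpolation=cv2.INTER_CUBIC),cv2.resize(q["frame"][b-50:b+50,a-50:a+50],(400,400),interpolation=cv2.INTER_CUBIC)]))
E
```

```text
[0.54022484 0.1644888  0.08825851] 0.29926175671668503
wrist 0.93 [536.3 181.6 122.   15.9   4.1] [0.45, 0.33, 0.04, 0.31]
wrist 0.19 [505.3 135.3   4.9   0.9 -85.8] [0.54, 0.57, 0.03, 0.01]
scene 0.74 [528.4 179.8 131.7  20.1   5.1] [0.61, 0.51, 0.07, 0.1]
325 231 426 268
```

View pics/c10.png

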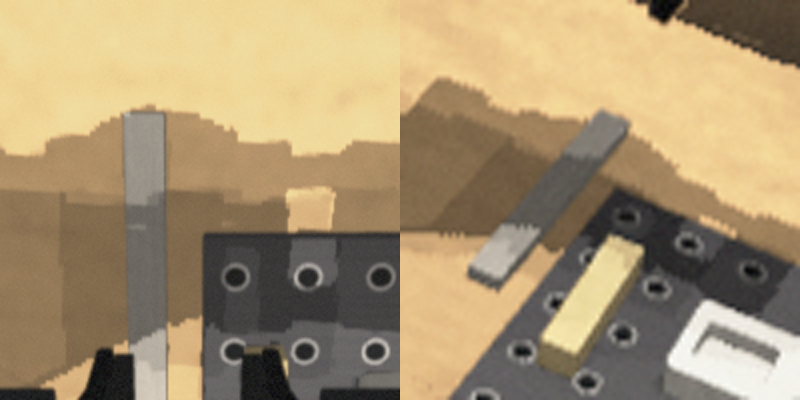

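The crop shows the parallel flat on the bench again, about 14 mm outside the plate edge and parallel to it; it slid or rolled off. The network's origin estimate may tell which edge is its underside.

```bash
python3 - <<'E'
from h import *
for n in("wrist","scene","wrist","scene"):
    p=imaging.capture(n)
    c=models.cut_out(p,"parallel")[0];print(n,rect(p,c["region"],.008 if n=="wrist" else .006))
    for q in models.place_of(p,"parallel")[:2]:
        uv=(q["at"][0]*640,q["at"][1]*480);print("  origin",round(q["confidence"],2),np.round(uv),atz(p,uv,.004)[:2].round(4))
    for t in("brass_bar","workpiece"):
        a=rect(p,models.cut_out(p,t)[0]["region"],.028)
        q=models.place_of(p,t)[0];print("  ref",t,a,atz(p,(q["at"][0]*640,q["at"][1]*480),.012)[:2].round(4))
s=r.sense();print(s["tcp_pos"],s["joints"].round(1))
E
```

```text
wrist [535.8 181.8 124.7  16.2   4.1]
  origin 0.58 [304. 228.] [0.5357 0.1739]
  ref brass_bar [503.3  63.6  63.1  10.8 -86. ] [0.4811 0.0604]
  ref workpiece [502.8  63.6  61.7  10.6 -87.1] [0.4811 0.0612]
scene [533.9 182.7 131.8  18.5   4.1]
  origin 0.8 [417. 269.] [0.5332 0.175 ]
  ref brass_bar [466.  125.5  83.4  20.6   6.6] [0.4751 0.1323]
  ref workpiece [473.9  58.7  62.7  57.9 -82.6] [0.4819 0.0606]
wrist [535.2 181.4 123.8  16.7   4.3]
  origin 0.85 [305. 230.] [0.535  0.1739]Traceback (most recent call last):
  File "<stdin>", line 9, in <module>
IndexError: list index out of range
```

Both views put the origin at y≈0.174, the plate side. So the bar rolled right over, and its top now faces away from the plate. New plan:
1. Turn the bar 180° and lay it on the plate with an end over the corner.
2. Regrip it deep at that overhanging end.
3. Let it roll off the edge between the two deep fingers, then squeeze it upright.

```bash
python3 - <<'E'
from h import *
plan([.5355,.1815,-.0305],-85.8,flip=False)
E
```

```text
shift tool xyz mm [  0.5 -18.9 112.2] turn(tool z) -0.2 rows 3 cur yaw -86.0
```

There isn't room for a finger between the bar and the plate, so I'll grip the overhanging end, drag the bar outward and regrip.

apply_moves([
  [[0.033, -0.019, 0], 0],
  [[0, 0, 0.035], 0],
  [[0, 0, 0.035], 0],
  [[0, 0, 0.03], 0],
  [[0, 0, 0], 0],
], hand=0.036)

```text
time_s: 28.02
tcp_pos: [0.5631, 0.1813, -0.0246]
ee_rot: [[0.998, 0.068, -0.012], [0.068, -0.998, -0.006], [-0.012, 0.005, -1.0]]
wrist_force: [-0.8, -0.4, -0.4]
gripper_width: 0.414
gripper_force: 0.0
```

apply_moves([
  [[0, 0, 0.006], 0],
  [[0, 0, 0.003], 0],
  [[0, 0, 0.002], 0],
  [[0, 0, 0], 0],
  [[0, 0, 0], 0],
])

```text
time_s: 28.43
tcp_pos: [0.5688, 0.1844, -0.0278]
ee_rot: [[0.998, 0.07, 0.002], [0.07, -0.998, 0.001], [0.003, -0.001, -1.0]]
wrist_force: [-0.4, -0.1, -0.3]
gripper_width: 0.415
gripper_force: 0.0
```

apply_moves([
  [[0, 0, 0], 0],
  [[0, 0, 0], 0],
  [[0, 0, 0], 0],
  [[0, 0, 0], 0],
  [[0, 0, 0], 0],
], hand=0.0)

```text
time_s: 28.85
tcp_pos: [0.5683, 0.184, -0.0289]
ee_rot: [[0.998, 0.07, 0.001], [0.07, -0.998, 0.0], [0.001, -0.0, -1.0]]
wrist_force: [0.3, 0.6, -0.3]
gripper_width: 0.115
gripper_force: 0.0
```

apply_moves([
  [[0, 0, 0], 0],
  [[0, 0, 0], 0],
  [[0, 0, 0], 0],
])

```text
time_s: 29.1
tcp_pos: [0.5684, 0.1841, -0.0289]
ee_rot: [[0.998, 0.07, 0.001], [0.07, -0.998, 0.0], [0.001, -0.0, -1.0]]
wrist_force: [-0.9, 0.3, 3.4]
gripper_width: 0.009
gripper_force: 1.7
```

```bash
python3 - <<'E'
from h import *
s=r.sense();print(s["tcp_pos"],s["gripper_width"],s["gripper_force"])
for n in("wrist","scene"):
    p=imaging.capture(n)
    if n=="wrist": look(p,"","pics/w11.png")
    for c in models.cut_out(p,"parallel")[:1]:print(n,round(c["confidence"],2),rect(p,c["region"],.008))
    for q in models.place_of(p,"parallel")[:2]:
        uv=(q["at"][0]*640,q["at"][1]*480);print("  origin",round(q["confidence"],2),np.round(uv),atz(p,uv,.0)[:2].round(4))
E
```

```text
[ 0.56838396  0.18406242 -0.02893688] 0.008852579281482196 1.6875568369869143
wrist 0.67 [585.6 185.7  26.2  15.6   4.8]
scene 0.89 [531.6 182.3 131.   19.6   4.1]
  origin 0.74 [415. 269.] [0.5346 0.18  ]
```

The fingers closed on top of the bar, so the real tips are about 37 mm behind the TCP, which also explains the first tip-over. I'll open, go lower and grip.

apply_moves([
  [[0, 0, -0.002], 0],
  [[0, 0, 0], 0],
  [[0, 0, 0], 0],
  [[0, 0, 0], 0],
  [[0, 0, 0], 0],
], hand=0.036)

```text
time_s: 29.82
tcp_pos: [0.5675, 0.1837, -0.0278]
ee_rot: [[0.998, 0.069, -0.001], [0.069, -0.998, -0.0], [-0.001, 0.0, -1.0]]
wrist_force: [0.3, -0.1, -0.2]
gripper_width: 0.3
gripper_force: 0.0
```

apply_moves([
  [[0, 0, 0.003], 0],
  [[0, 0, 0.003], 0],
  [[0, 0, 0.001], 0],
  [[0, 0, 0], 0],
  [[0, 0, 0], 0],
])

```text
time_s: 30.23
tcp_pos: [0.5679, 0.1838, -0.0346]
ee_rot: [[0.998, 0.07, -0.0], [0.07, -0.998, -0.0], [-0.0, 0.0, -1.0]]
wrist_force: [0.8, 0.3, 0.5]
gripper_width: 0.41
gripper_force: 0.0
```

apply_moves([
  [[0, 0, 0], 0],
  [[0, 0, 0], 0],
  [[0, 0, 0], 0],
  [[0, 0, 0], 0],
  [[0, 0, 0], 0],
], hand=0.0)

```text
time_s: 30.65
tcp_pos: [0.568, 0.1839, -0.0342]
ee_rot: [[0.998, 0.07, 0.0], [0.07, -0.998, 0.0], [0.0, -0.0, -1.0]]
wrist_force: [-0.3, -0.4, -0.2]
gripper_width: 0.174
gripper_force: 30.0
```

apply_moves([
  [[0, 0, 0], 0],
  [[0, -0.015, -0.001], 0],
  [[0, -0.015, 0], 0],
  [[0, 0, 0.001], 0],
  [[0, 0, 0], 0],
])

```text
time_s: 31.07
tcp_pos: [0.5663, 0.2159, -0.0343]
ee_rot: [[0.997, 0.072, 0.001], [0.072, -0.997, 0.001], [0.001, -0.001, -1.0]]
wrist_force: [0.9, 1.5, 0.2]
gripper_width: 0.18
gripper_force: 30.0
```

apply_moves([
  [[0, 0, 0], 0],
  [[0, 0, 0], 0],
  [[0, 0, 0], 0],
  [[0, 0, -0.02], 0],
  [[0, 0, -0.01], 0],
], hand=0.036)

```text
time_s: 31.48
tcp_pos: [0.5662, 0.2135, -0.0034]
ee_rot: [[0.998, 0.07, 0.0], [0.07, -0.998, -0.0], [0.0, 0.0, -1.0]]
wrist_force: [0.6, 2.5, 1.3]
gripper_width: 0.392
gripper_force: 0.0
```

apply_moves([
  [[-0.032, 0, 0], 0],
  [[0, 0, 0], 0],
  [[0, 0, 0], 0],
])

```text
time_s: 31.73
tcp_pos: [0.5328, 0.211, -0.0038]
ee_rot: [[0.998, 0.07, -0.0], [0.07, -0.998, 0.0], [-0.0, -0.0, -1.0]]
wrist_force: [0.6, -0.3, 0.3]
gripper_width: 0.413
gripper_force: 0.0
```

```bash
python3 - <<'E'
from h import *
s=r.sense();print(s["tcp_pos"],s["gripper_width"],s["gripper_force"])
for n in("wrist","scene"):
    p=imaging.capture(n)
    for c in models.cut_out(p,"parallel")[:1]:print(n,round(c["confidence"],2),rect(p,c["region"],.008))
    for q in models.place_of(p,"parallel")[:2]:
        uv=(q["at"][0]*640,q["at"][1]*480);print("  origin",round(q["confidence"],2),np.round(uv),atz(p,uv,.004)[:2].round(4))
E
```

```text
[ 0.53282128  0.21103178 -0.00376175] 0.4132571381331395 0.0
wrist 0.68 [548.1 214.6  94.9  15.9   4. ]
  origin 0.87 [329. 273.] [0.5325 0.2056]
scene 0.88 [522.3 212.7 112.2  18.7   4.1]
  origin 0.7 [403. 262.] [0.5336 0.2046]
```

apply_moves([
  [[0, 0, 0.015], 0],
  [[0, 0, 0.012], 0],
  [[0, 0, 0.004], 0],
  [[0, 0, 0], 0],
  [[0, 0, 0], 0],
])

```text
time_s: 32.45
tcp_pos: [0.5343, 0.2116, -0.0354]
ee_rot: [[0.998, 0.07, 0.0], [0.07, -0.998, -0.0], [0.0, 0.0, -1.0]]
wrist_force: [-0.3, 0.4, -0.2]
gripper_width: 0.415
gripper_force: 0.0
```

apply_moves([
  [[0, 0, 0], 0],
  [[0, 0, 0], 0],
  [[0, 0, 0], 0],
  [[0, 0, 0], 0],
  [[0, 0, 0], 0],
], hand=0.0)

```text
time_s: 32.87
tcp_pos: [0.5341, 0.2118, -0.0351]
ee_rot: [[0.998, 0.07, 0.001], [0.07, -0.998, 0.0], [0.001, -0.0, -1.0]]
wrist_force: [0.3, 0.1, 0.8]
gripper_width: 0.178
gripper_force: 30.0
```

apply_moves([
  [[0, 0, -0.02], 0],
  [[0, 0, -0.04], 0],
  [[0, 0, -0.02], 0],
  [[0, 0, 0], 7.1],
  [[0, 0, 0], 7.1],
])

```text
time_s: 33.28
tcp_pos: [0.5347, 0.2122, 0.0466]
ee_rot: [[0.983, -0.183, 0.003], [-0.183, -0.983, 0.002], [0.002, -0.003, -1.0]]
wrist_force: [-0.5, -1.1, -2.6]
gripper_width: 0.175
gripper_force: 30.0
```

apply_moves([
  [[0, 0, 0], 7.1],
  [[0, 0, 0], 7.1],
  [[0, 0, 0], 7.1],
  [[0, 0, 0], 7.1],
  [[0, 0, 0], 7.1],
])

```text
time_s: 33.7
tcp_pos: [0.5335, 0.2113, 0.0443]
ee_rot: [[0.694, -0.72, -0.001], [-0.72, -0.694, -0.0], [-0.0, 0.001, -1.0]]
wrist_force: [-0.8, -0.3, -2.3]
gripper_width: 0.177
gripper_force: 30.0
```

apply_moves([
  [[0, 0, 0], 7.1],
  [[0, 0, 0], 7.1],
  [[0, 0, 0], 7.1],
  [[0, 0, 0], 7.1],
  [[0, 0, 0], 7.1],
])

```text
time_s: 34.12
tcp_pos: [0.5335, 0.2113, 0.0443]
ee_rot: [[0.147, -0.989, -0.001], [-0.989, -0.147, -0.0], [0.0, 0.001, -1.0]]
wrist_force: [-0.2, -0.6, -0.9]
gripper_width: 0.174
gripper_force: 30.0
```

apply_moves([
  [[0, 0, 0], 7.1],
  [[0, 0, 0], 7.1],
  [[0, 0, 0], 7.1],
  [[0, 0, 0], 7.1],
  [[0, 0, 0], 7.1],
])

```text
time_s: 34.53
tcp_pos: [0.5335, 0.2113, 0.0443]
ee_rot: [[-0.455, -0.89, -0.001], [-0.89, 0.455, -0.0], [0.001, 0.001, -1.0]]
wrist_force: [0.1, -0.5, -1.3]
gripper_width: 0.176
gripper_force: 30.0
```

apply_moves([
  [[0, 0, 0], 7.1],
  [[0, 0, 0], 7.1],
  [[0, 0, 0], 7.1],
  [[0, 0, 0], 7.1],
  [[0, 0, 0], 7.1],
])

```text
time_s: 34.95
tcp_pos: [0.5335, 0.2113, 0.0443]
ee_rot: [[-0.888, -0.461, -0.001], [-0.461, 0.888, -0.0], [0.001, 0.0, -1.0]]
wrist_force: [0.3, 0.0, -1.6]
gripper_width: 0.174
gripper_force: 30.0
```

apply_moves([
  [[0, 0, 0], 7.1],
  [[0, 0, 0], 7.1],
  [[0, 0, 0], 7.1],
  [[0, 0, 0], 2.5],
  [[0, 0, 0], 0],
])

```text
time_s: 35.37
tcp_pos: [0.5335, 0.2113, 0.0443]
ee_rot: [[-0.998, -0.069, -0.001], [-0.069, 0.998, -0.0], [0.001, -0.0, -1.0]]
wrist_force: [-0.3, -0.5, -1.0]
gripper_width: 0.177
gripper_force: 30.0
```

```bash
python3 - <<'E'
from h import *
s=r.sense();print(s["tcp_pos"],s["gripper_width"],s["gripper_force"],s["joints"].round(1))
c=np.array([.4785,.055]);a=np.radians(94.2);y=np.array([np.cos(a),np.sin(a)]);x=np.array([y[1],-y[0]])
for n in("wrist","scene"):
    p=imaging.capture(n)
    for k in models.cut_out(p,"plate")[:1]:print(n,round(k["confidence"],2),rect(p,k["region"],.012))
    for k in models.cut_out(p,"parallel")[:1]:print(n,round(k["confidence"],2),rect(p,k["region"],s["tcp_pos"][2]+.043))
t=c+.060*x+.096*y;print(t);plan([*t,s["tcp_pos"][2]],94.2,flip=False)
E
```

```text
[0.53350866 0.21131669 0.04432649] 0.17699925552131518 30.00074028968811 [  37.8   25.1  -17.2   -0.   -47.7 -123.8]
wrist 0.79 [475.7  73.3 168.3 159.8 -86.1]
wrist 0.7 [508.6 210.2  74.9  16.5   3.7]
scene 0.84 [474.8  55.4 202.5 170.8 -85.5]
scene 0.88 [511.4 210.6  90.8  20.    4.9]
[0.531308   0.15513648]
shift tool xyz mm [  6.5 -56.1   0.3] turn(tool z) -0.2 rows 2 cur yaw 94.0
```

apply_moves([
  [[0.003, -0.028, 0], 0],
  [[0.0035, -0.028, 0], 0],
  [[0, 0, 0.03], 0],
  [[0, 0, 0.025], 0],
  [[0, 0, 0], 0],
])

```text
time_s: 36.08
tcp_pos: [0.5278, 0.1528, -0.0144]
ee_rot: [[-0.998, -0.068, -0.008], [-0.068, 0.998, -0.004], [0.009, -0.004, -1.0]]
wrist_force: [-0.9, -0.2, -2.4]
gripper_width: 0.179
gripper_force: 30.0
```

apply_moves([
  [[0, 0, 0.006], 0],
  [[0, 0, 0.003], 0],
  [[0, 0, 0.001], 0],
  [[0, 0, 0], 0],
  [[0, 0, 0], 0],
])

```text
time_s: 36.5
tcp_pos: [0.532, 0.1558, -0.0194]
ee_rot: [[-0.998, -0.07, 0.002], [-0.07, 0.998, 0.001], [-0.002, 0.001, -1.0]]
wrist_force: [0.9, 0.3, -2.0]
gripper_width: 0.178
gripper_force: 30.0
```

apply_moves([
  [[0, 0, 0.0015], 0],
  [[0, 0, 0], 0],
  [[0, 0, 0], 0],
])

```text
time_s: 36.75
tcp_pos: [0.5314, 0.1553, -0.0216]
ee_rot: [[-0.998, -0.07, 0.0], [-0.07, 0.998, 0.0], [-0.0, 0.0, -1.0]]
wrist_force: [-1.2, -1.0, -0.6]
gripper_width: 0.178
gripper_force: 30.0
```

apply_moves([
  [[0, 0, 0.001], 0],
  [[0, 0, 0], 0],
])

```text
time_s: 36.92
tcp_pos: [0.5313, 0.1552, -0.0229]
ee_rot: [[-0.998, -0.07, -0.0], [-0.07, 0.998, -0.0], [0.0, -0.0, -1.0]]
wrist_force: [-0.4, 0.5, -1.4]
gripper_width: 0.178
gripper_force: 30.0
```

apply_moves([
  [[0, 0, 0], 0],
  [[0, 0, 0], 0],
  [[0, 0, 0], 0],
  [[0, 0, 0], 0],
], hand=0.028)

```text
time_s: 37.25
tcp_pos: [0.5315, 0.1553, -0.0227]
ee_rot: [[-0.998, -0.07, 0.0], [-0.07, 0.998, 0.0], [-0.0, 0.0, -1.0]]
wrist_force: [-0.2, 0.6, -0.3]
gripper_width: 0.305
gripper_force: 0.0
```

apply_moves([
  [[0, 0, -0.02], 0],
  [[0, 0, -0.01], 0],
  [[-0.019, 0, 0], 0],
  [[-0.019, 0, 0], 0],
  [[0, 0, 0], 0],
])

```text
time_s: 37.67
tcp_pos: [0.5733, 0.159, 0.0084]
ee_rot: [[-0.998, -0.07, 0.005], [-0.07, 0.998, 0.002], [-0.006, 0.002, -1.0]]
wrist_force: [0.1, -0.3, -0.0]
gripper_width: 0.324
gripper_force: 0.0
```

```bash
python3 - <<'E'
from h import *
s=r.sense();print(s["tcp_pos"],s["gripper_width"],s["gripper_force"])
for n in("wrist","scene"):
    p=imaging.capture(n)
    for k in models.cut_out(p,"parallel")[:1]:print(n,round(k["confidence"],2),rect(p,k["region"],.02))
    for q in models.place_of(p,"parallel")[:1]:
        uv=(q["at"][0]*640,q["at"][1]*480);print("  origin",round(q["confidence"],2),np.round(uv),atz(p,uv,.016)[:2].round(4))
    if n=="wrist":
        m=models.cut_out(p,"plate")[0]["region"]
        for x in(.47,.49,.51):
            # plate left edge: scan along world y on z=.012
            f=[y for y in np.arange(.13,.18,.0005) if m[tuple(np.clip(proj(p,[x,y,.012])[::-1].round().astype(int),0,[479,639]))]];print(x,max(f) if f else None)
        look(p,"","pics/w12.png")
E
```

```text
[0.5733411  0.15901389 0.00838296] 0.32391209756390904 0.0
wrist 0.89 [531.8 156.  123.7  16.5   4.2]
  origin 0.98 [331. 203.] [0.5323 0.1634]
0.47 0.14350000000000002
0.49 0.14450000000000002
0.51 0.14600000000000002
scene 0.77 [532.  155.4 136.1  20.8   5. ]
  origin 0.59 [420. 267.] [0.5292 0.1675]
```

```bash
python3 - <<'E'
from h import *
s=r.sense();print(s["tcp_pos"])
for n in("wrist","scene"):
    p=imaging.capture(n);g=cv2.cvtColor(p["frame"],cv2.COLOR_BGR2GRAY).astype(float)
    for x in(.415,.43,.445,.46):
        ys=np.arange(.135,.17,.001);pts=np.array([proj(p,[x,y,.012]) for y in ys],np.float32)
        v=cv2.remap(g.astype(np.float32),pts[None,:,0].copy(),pts[None,:,1].copy(),cv2.INTER_LINEAR)[0]
        d=np.diff(v);i=np.abs(d).argmax();print(n,x,"edge",ys[i].round(4)+.0005,"pred",round(.1547+(x-.4712)*.0734,4),d[i].round())
E
```

```text
[0.56859802 0.15778383 0.00716994]
wrist 0.415 edge 0.1355 pred 0.1506 0.0
wrist 0.43 edge 0.1355 pred 0.1517 0.0
wrist 0.445 edge 0.1525 pred 0.1528 69.0
wrist 0.46 edge 0.1535 pred 0.1539 88.0
scene 0.415 edge 0.1505 pred 0.1506 32.0
scene 0.43 edge 0.1515 pred 0.1517 34.0
scene 0.445 edge 0.1525 pred 0.1528 41.0
scene 0.46 edge 0.1395 pred 0.1539 -44.0
```

The plate edge prediction matches to 0.3 mm, and the origin now faces outward as wanted. I'll lower the open fingers beside the overhanging end and grip deep.

apply_moves([
  [[-0.001, 0, 0.02], 0],
  [[0, 0, 0.015], 0],
  [[0, 0, 0.004], 0],
  [[0, 0, 0.002], 0],
  [[0, 0, 0], 0],
])

```text
time_s: 38.53
tcp_pos: [0.5702, 0.158, -0.0339]
ee_rot: [[-0.998, -0.07, -0.0], [-0.07, 0.998, -0.0], [0.0, -0.0, -1.0]]
wrist_force: [0.3, 0.0, -0.1]
gripper_width: 0.32
gripper_force: 0.0
```

apply_moves([
  [[0, 0, 0], 0],
  [[0, 0, 0], 0],
  [[0, 0, 0], 0],
  [[0, 0, 0], 0],
  [[0, 0, 0], 0],
], hand=0.0)

```text
time_s: 38.95
tcp_pos: [0.5708, 0.1582, -0.0331]
ee_rot: [[-0.998, -0.07, 0.001], [-0.07, 0.998, 0.001], [-0.001, 0.001, -1.0]]
wrist_force: [0.4, 0.0, 3.1]
gripper_width: 0.176
gripper_force: 30.0
```

apply_moves([
  [[0, 0, 0], 0],
  [[0, 0, 0], 0],
])

```text
time_s: 39.12
tcp_pos: [0.5708, 0.1582, -0.0332]
ee_rot: [[-0.998, -0.07, 0.001], [-0.07, 0.998, 0.0], [-0.001, 0.0, -1.0]]
wrist_force: [-0.2, 0.7, 3.0]
gripper_width: 0.18
gripper_force: 30.0
```

apply_moves([
  [[0, 0.004, 0], 0],
  [[0, 0.0035, 0], 0],
  [[0, 0, 0], 0],
  [[0, 0, 0], 0],
])

```text
time_s: 39.45
tcp_pos: [0.5698, 0.1656, -0.0335]
ee_rot: [[-0.998, -0.07, 0.0], [-0.07, 0.998, -0.0], [-0.0, -0.0, -1.0]]
wrist_force: [-0.2, -1.6, 5.3]
gripper_width: 0.18
gripper_force: 30.0
```

```bash
python3 - <<'E'
from h import *
s=r.sense();t=s["tcp_pos"];print(t,"y'",(t[1]-.055)*.9973-(t[0]-.4785)*.0732)
for n in("wrist","scene"):
    p=imaging.capture(n)
    for k in models.cut_out(p,"parallel")[:1]:
        a=rect(p,k["region"],.02);print(n,a,"y'",(a[1]-55)*.9973-(a[0]-478.5)*.0732)
E
```

```text
[ 0.56978207  0.16558651 -0.03351238] y' 0.10360607692471173
wrist [522.3 162.7 107.4  15.9   4.4] y' 104.20304999999999
scene [527.3 163.1 126.5  18.1   4. ] y' 104.23597
```

apply_moves([
  [[0, 0, 0], 0],
  [[0, 0, 0], 0],
  [[0, 0, 0], 0],
  [[0, 0, 0], 0],
], hand=0.021)

```text
time_s: 39.98
tcp_pos: [0.5693, 0.1655, -0.0344]
ee_rot: [[-0.998, -0.07, -0.001], [-0.07, 0.998, -0.0], [0.001, -0.0, -1.0]]
wrist_force: [0.5, 0.1, -0.5]
gripper_width: 0.242
gripper_force: 0.0
```

```bash
python3 - <<'E'
from h import *
s=r.sense();print(s["tcp_pos"],s["gripper_width"],s["gripper_force"],s["wrist_force"])
for n in("wrist","scene"):
    p=imaging.capture(n)
    for k in models.cut_out(p,"parallel")[:1]:
        for h in(.008,.016):
            a=rect(p,k["region"],h);print(n,h,a,"y'",((a[1]-55)*.9973-(a[0]-478.5)*.0732).round(1))
    for q in models.place_of(p,"parallel")[:1]:
        uv=(q["at"][0]*640,q["at"][1]*480);a=atz(p,uv,.002)*1000;print("  origin",round(q["confidence"],2),a[:2].round(1),"y'",((a[1]-55)*.9973-(a[0]-478.5)*.0732).round(1))
    look(p,"",f"pics/{n}13.png")
E
```

```text
[ 0.56931134  0.16554926 -0.03442907] 0.2418707215665024 0.0 [ 0.49696948  0.07888651 -0.51047325]
wrist 0.008 [524.6 170.2 114.7   9.7   1.5] y' 111.5
wrist 0.016 [522.7 169.7 108.8   9.2   1.5] y' 111.2
  origin 0.81 [530.4 169.9] y' 110.8
scene 0.008 [534.1 171.6 138.8  15.    2.3] y' 112.2
scene 0.016 [526.1 167.9 137.1  14.8   2.3] y' 109.1
  origin 0.69 [522.5 174.4] y' 115.8
```

The bar now shows about 9 mm wide with its origin beneath it, so it is standing between the fingers. I'll shift a little and close.

apply_moves([
  [[0, 0.003, 0], 0],
  [[0, 0.002, 0], 0],
  [[0, 0, 0], 0],
  [[0, 0, 0], 0],
])

```text
time_s: 40.62
tcp_pos: [0.5694, 0.1707, -0.0338]
ee_rot: [[-0.998, -0.07, 0.0], [-0.07, 0.998, 0.0], [-0.0, 0.0, -1.0]]
wrist_force: [0.8, -0.4, -0.2]
gripper_width: 0.244
gripper_force: 0.0
```

apply_moves([
  [[0, 0, 0], 0],
  [[0, 0, 0], 0],
  [[0, 0, 0], 0],
  [[0, 0, 0], 0],
  [[0, 0, 0], 0],
], hand=0.0)

```text
time_s: 41.03
tcp_pos: [0.5694, 0.1704, -0.0339]
ee_rot: [[-0.998, -0.07, -0.0], [-0.07, 0.998, 0.0], [0.0, 0.0, -1.0]]
wrist_force: [-0.1, 0.9, 0.2]
gripper_width: 0.091
gripper_force: 29.9
```

```bash
python3 - <<'E'
from h import *
s=r.sense();print(s["tcp_pos"],s["gripper_width"],s["gripper_force"],s["wrist_force"])
p=imaging.capture("scene");a=(426,262);b=imaging.capture("wrist")
print(rect(b,models.cut_out(b,"parallel")[0]["region"],.016))
u,v=proj(b,[.53,.165,.01]).astype(int)
cv2.imwrite("pics/c14.png",np.hstack([cv2.resize(p["frame"][212:312,370:470],(400,400),interpolation=cv2.INTER_CUBIC),cv2.resize(b["frame"][max(v-100,0):max(v-100,0)+200,u-100:u+100],(400,400),interpolation=cv2.INTER_CUBIC)]))
E
```

```text
[ 0.5693766   0.17040974 -0.03385791] 0.09082322845349049 29.86837148666382 [-0.07218605  0.8574268   0.22338596]
[523.1 168.1 109.4   8.6   3.4]
```

It's held at 7.9 mm with 30 N, upright. I'll pull it clear of the plate, then regrip at its middle.

apply_moves([
  [[0, 0.01, -0.0015], 0],
  [[0, 0.015, 0], 0],
  [[0, 0.01, 0], 0],
  [[0, 0, 0.0015], 0],
  [[0, 0, 0], 0],
])

```text
time_s: 41.6
tcp_pos: [0.5671, 0.2071, -0.0338]
ee_rot: [[-0.997, -0.072, 0.001], [-0.072, 0.997, 0.001], [-0.001, 0.001, -1.0]]
wrist_force: [-0.0, 0.1, -0.1]
gripper_width: 0.087
gripper_force: 29.9
```

apply_moves([
  [[0, 0, 0], 0],
  [[0, 0, 0], 0],
  [[0, 0, 0], 0],
  [[0, 0, 0], 0],
  [[0, 0, 0], 0],
], hand=0.024)

```text
time_s: 42.02
tcp_pos: [0.5669, 0.2049, -0.0338]
ee_rot: [[-0.998, -0.069, -0.0], [-0.069, 0.998, -0.0], [0.0, -0.0, -1.0]]
wrist_force: [0.4, -0.8, 0.2]
gripper_width: 0.263
gripper_force: 0.0
```

apply_moves([
  [[0, 0, -0.015], 0],
  [[0, 0, -0.02], 0],
  [[0.019, 0, 0], 0],
  [[0.019, 0, 0], 0],
  [[0, 0, 0], 0],
])

```text
time_s: 42.43
tcp_pos: [0.5257, 0.2014, 0.0013]
ee_rot: [[-0.998, -0.069, -0.003], [-0.069, 0.998, -0.001], [0.003, -0.001, -1.0]]
wrist_force: [-0.5, -0.2, 0.0]
gripper_width: 0.276
gripper_force: 0.0
```

```bash
python3 - <<'E'
from h import *
s=r.sense();print(s["tcp_pos"],s["gripper_width"],s["gripper_force"])
for n in("wrist","scene"):
    p=imaging.capture(n)
    for k in models.cut_out(p,"parallel")[:1]: print(n,rect(p,k["region"],.016))
    for q in models.place_of(p,"parallel")[:1]:
        uv=(q["at"][0]*640,q["at"][1]*480);print("  origin",round(q["confidence"],2),atz(p,uv,0)[:2].round(4))
s=r.sense();print(s["tcp_pos"])
E
```

```text
[0.52567831 0.20138257 0.00126338] 0.27640635408813313 0.0
wrist [509.4 203.7  89.7   7.9   3.5]
  origin 0.89 [0.5286 0.2039]
scene [501.2 200.6  92.   15.3   3.5]
  origin 0.67 [0.5311 0.2072]
[0.52977963 0.20282271 0.00104095]
```

apply_moves([
  [[0, 0, 0.02], 0],
  [[0, 0, 0.012], 0],
  [[0, 0, 0.003], 0],
  [[0, 0, 0], 0],
  [[0, 0, 0], 0],
])

```text
time_s: 43.15
tcp_pos: [0.5296, 0.2028, -0.0337]
ee_rot: [[-0.998, -0.07, 0.0], [-0.07, 0.998, -0.0], [-0.0, -0.0, -1.0]]
wrist_force: [0.6, -0.4, -0.2]
gripper_width: 0.271
gripper_force: 0.0
```

apply_moves([
  [[0, 0, 0], 0],
  [[0, 0, 0], 0],
  [[0, 0, 0], 0],
  [[0, 0, 0], 0],
  [[0, 0, 0], 0],
], hand=0.0)

```text
time_s: 43.57
tcp_pos: [0.5295, 0.2031, -0.0332]
ee_rot: [[-0.998, -0.07, 0.001], [-0.07, 0.998, 0.001], [-0.001, 0.001, -1.0]]
wrist_force: [-0.5, 0.3, 2.3]
gripper_width: 0.085
gripper_force: 30.0
```

apply_moves([
  [[0, 0, 0], 0],
  [[0, 0, -0.025], 0],
  [[0, 0, -0.035], 0],
  [[0, 0, -0.03], 0],
  [[0, 0, 0], 0],
])

```text
time_s: 43.98
tcp_pos: [0.5329, 0.2048, 0.0623]
ee_rot: [[-0.997, -0.071, 0.01], [-0.071, 0.997, 0.006], [-0.011, 0.005, -1.0]]
wrist_force: [2.0, 0.7, 0.0]
gripper_width: 0.09
gripper_force: 30.0
```

Held upright. Now I'll carry it to the workpiece's right end.

apply_moves([
  [[0.0094, -0.0339, 0], -0.6],
  [[0.0094, -0.0339, 0], -0.6],
  [[0.0094, -0.0339, 0], -0.6],
  [[0.0094, -0.0339, 0], -0.6],
  [[0.0094, -0.0339, 0], -0.6],
])

```text
time_s: 44.4
tcp_pos: [0.4961, 0.0281, 0.0555]
ee_rot: [[-0.992, -0.123, -0.001], [-0.123, 0.992, -0.0], [0.001, -0.0, -1.0]]
wrist_force: [0.5, 0.4, -2.3]
gripper_width: 0.092
gripper_force: 30.0
```

apply_moves([
  [[0.0094, -0.0339, 0], 0],
  [[0, 0, 0], 0],
  [[0, 0, 0], 0],
  [[0, 0, 0], 0],
])

```text
time_s: 44.73
tcp_pos: [0.4923, -0.0053, 0.0559]
ee_rot: [[-0.993, -0.121, -0.0], [-0.121, 0.993, 0.0], [0.0, 0.0, -1.0]]
wrist_force: [-0.4, 0.8, -2.3]
gripper_width: 0.09
gripper_force: 30.0
```

```bash
python3 - <<'E'
from h import *
s=r.sense();print(s["tcp_pos"],s["gripper_width"],s["gripper_force"])
for n in("wrist","scene"):
    p=imaging.capture(n)
    for t,h in(("parallel",s["tcp_pos"][2]+.05),("workpiece",.028),("brass_bar",.028)):
        for k in models.cut_out(p,t)[:1]: print(n,t,round(k["confidence"],2),rect(p,k["region"],h))
    for q in models.place_of(p,"parallel")[:1]:
        uv=(q["at"][0]*640,q["at"][1]*480);print("  origin",round(q["confidence"],2),atz(p,uv,s["tcp_pos"][2]+.034)[:2].round(4))
plan([.4878,-.004,-.0215],97,flip=False)
E
```

```text
[ 0.49229926 -0.00527322  0.05587221] 0.09015287559841136 29.997723698616028
wrist parallel 0.82 [464.1  -8.   73.1   7.9   7. ]
wrist workpiece 0.56 [477.4  57.2  61.7  44.9 -83. ]
wrist brass_bar 0.63 [470.3 123.1  71.3  24.4   6.9]
  origin 0.62 [ 0.4915 -0.0045]
scene parallel 0.73 [480.3  -4.5 127.6   8.5   7.6]
scene workpiece 0.72 [474.   58.3  62.7  60.1 -81.6]
scene brass_bar 0.58 [466.1 126.4  82.1  19.2   7. ]
  origin 0.58 [ 0.4847 -0.0016]
shift tool xyz mm [ 4.5  1.4 77.6] turn(tool z) 0.0 rows 2 cur yaw 97.0
```

apply_moves([
  [[0.0045, 0.0014, 0], 0],
  [[0, 0, 0.03], 0],
  [[0, 0, 0.03], 0],
  [[0, 0, 0.01], 0],
  [[0, 0, 0], 0],
])

```text
time_s: 45.65
tcp_pos: [0.485, -0.005, -0.0164]
ee_rot: [[-0.993, -0.121, -0.006], [-0.121, 0.993, -0.002], [0.007, -0.001, -1.0]]
wrist_force: [0.2, -0.5, -1.2]
gripper_width: 0.084
gripper_force: 30.0
```

apply_moves([
  [[0, 0, 0.004], 0],
  [[0, 0, 0.0015], 0],
  [[0, 0, 0], 0],
  [[0, 0, 0], 0],
])

```text
time_s: 45.98
tcp_pos: [0.4885, -0.0041, -0.0185]
ee_rot: [[-0.993, -0.122, 0.002], [-0.122, 0.993, 0.001], [-0.002, 0.0, -1.0]]
wrist_force: [0.6, -0.2, -1.5]
gripper_width: 0.093
gripper_force: 30.0
```

apply_moves([
  [[0, 0, 0.001], 0],
  [[0, 0, 0], 0],
  [[0, 0, 0], 0],
])

```text
time_s: 46.23
tcp_pos: [0.488, -0.0043, -0.02]
ee_rot: [[-0.993, -0.122, 0.001], [-0.122, 0.993, 0.0], [-0.001, 0.0, -1.0]]
wrist_force: [0.5, -0.0, -0.2]
gripper_width: 0.091
gripper_force: 30.0
```

apply_moves([
  [[0, 0, 0.001], 0],
  [[0, 0, 0], 0],
  [[0, 0, 0], 0],
])

```text
time_s: 46.48
tcp_pos: [0.488, -0.0043, -0.0212]
ee_rot: [[-0.993, -0.122, 0.0], [-0.122, 0.993, 0.0], [-0.0, 0.0, -1.0]]
wrist_force: [-0.6, 0.1, -0.2]
gripper_width: 0.089
gripper_force: 30.0
```

apply_moves([
  [[0, 0, 0], 0],
  [[0, 0, 0], 0],
  [[0, 0, 0], 0],
  [[0, 0, 0], 0],
  [[0, 0, 0], 0],
], hand=0.024)

```text
time_s: 46.9
tcp_pos: [0.4878, -0.0043, -0.0213]
ee_rot: [[-0.993, -0.122, 0.0], [-0.122, 0.993, -0.0], [-0.0, -0.0, -1.0]]
wrist_force: [-0.1, 0.0, -0.7]
gripper_width: 0.265
gripper_force: 0.0
```

apply_moves([
  [[0, 0, -0.01], 0],
  [[0, 0, -0.03], 0],
  [[0, 0, -0.04], 0],
  [[0, 0, -0.035], 0],
  [[0, 0, 0], 0],
])

```text
time_s: 47.32
tcp_pos: [0.493, -0.0033, 0.1007]
ee_rot: [[-0.992, -0.124, 0.015], [-0.124, 0.992, 0.002], [-0.015, 0.001, -1.0]]
wrist_force: [1.3, -0.9, 0.2]
gripper_width: 0.274
gripper_force: 0.0
```

```bash
python3 - <<'E'
from h import *
def wp(a,c=np.array([479.5,59.]),th=97):
    y=np.array([np.cos(np.radians(th)),np.sin(np.radians(th))]);x=np.array([y[1],-y[0]]);d=np.array(a[:2])-c;return (d@x).round(1),(d@y).round(1)
s=r.sense();print(s["tcp_pos"],s["gripper_width"],s["gripper_force"])
for n in("wrist","scene"):
    p=imaging.capture(n)
    for t,h in(("parallel",.028),("workpiece",.028),("brass_bar",.028)):
        for k in models.cut_out(p,t)[:1]: a=rect(p,k["region"],h if n=="wrist" else .02);print(n,t,round(k["confidence"],2),a,wp(a))
    for t in("parallel","brass_bar","workpiece"):
      for q in models.place_of(p,t)[:1]:
        a=atz(p,(q["at"][0]*640,q["at"][1]*480),.012)[:2]*1000;print("  origin",t,round(q["confidence"],2),a.round(1),wp(a))
    if n=="wrist": look(p,"","pics/w15.png")
p=imaging.capture("wrist")
for q in models.cut_out(p,"strap_0")[:3]: print(rect(p,q["region"],.01))
plan([.4995,.28,.08],179.5)
E
```

```text
[ 0.49302564 -0.0033444   0.10072892] 0.27390119243067473 0.0
wrist parallel 0.68 [486.4  -3.8 124.3   7.7   7.3] (np.float64(-0.8), np.float64(-63.2))
wrist workpiece 0.75 [477.8  57.9  62.3  45.  -82.9] (np.float64(-1.8), np.float64(-0.9))
wrist brass_bar 0.8 [470.4 123.5  70.9  22.1   6.6] (np.float64(-1.2), np.float64(65.1))
  origin parallel 0.83 [487.9  -4.9] (np.float64(0.5), np.float64(-64.4))
  origin brass_bar 0.83 [470.2 126.5] (np.float64(-1.0), np.float64(68.1))
  origin workpiece 0.96 [478.3  57.4] (np.float64(-1.3), np.float64(-1.4))
scene parallel 0.79 [488.9  -2.3 133.3   9.    6.3] (np.float64(1.9), np.float64(-62.0))
scene workpiece 0.85 [481.2  60.7  62.9  56.6 -83.5] (np.float64(1.9), np.float64(1.5))
scene brass_bar 0.98 [473.7 129.3  87.4  21.2   7.5] (np.float64(2.8), np.float64(70.5))
  origin parallel 0.61 [485.6  -1.2] (np.float64(-1.3), np.float64(-60.5))
  origin brass_bar 0.85 [474.7 129.2] (np.float64(3.8), np.float64(70.3))
  origin workpiece 0.61 [474.4  61. ] (np.float64(-4.8), np.float64(2.7))
[496.  255.7  35.7  21.   89. ]
shift tool xyz mm [-46.3 280.7  13.6] turn(tool z) -82.5 rows 12 cur yaw 97.0
```

View pics/w15.png

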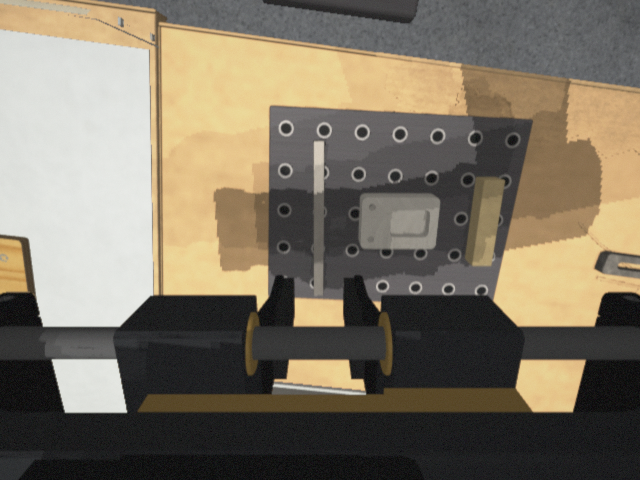

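The wrist view shows the parallel at (319,215) and the brass bar at (485,220), each with a clear gap to the workpiece (360–438). Both packings stand. Next comes the nearer strap, at (0.4995, 0.28).

apply_moves([
  [[-0.0066, 0.0401, 0], 0],
  [[-0.0066, 0.0401, 0], 0],
  [[-0.0066, 0.0401, 0], 0],
  [[-0.0066, 0.0401, 0], 0],
  [[-0.0066, 0.0401, 0], 0],
], hand=0.036)

```text
time_s: 48.53
tcp_pos: [0.4959, 0.2006, 0.0939]
ee_rot: [[-0.993, -0.122, 0.0], [-0.122, 0.993, 0.0], [-0.0, 0.0, -1.0]]
wrist_force: [0.5, -0.0, -0.1]
gripper_width: 0.409
gripper_force: 0.0
```

apply_moves([
  [[-0.0066, 0.0401, 0], 0],
  [[-0.0066, 0.0401, 0], 0],
  [[0, 0, 0], -6.9],
  [[0, 0, 0], -6.9],
  [[0, 0, 0], -6.9],
])

```text
time_s: 48.95
tcp_pos: [0.4991, 0.281, 0.0932]
ee_rot: [[-0.882, -0.472, -0.001], [-0.472, 0.882, -0.0], [0.001, -0.0, -1.0]]
wrist_force: [-0.6, 0.7, 0.1]
gripper_width: 0.413
gripper_force: 0.0
```

apply_moves([
  [[0, 0, 0], -6.9],
  [[0, 0, 0], -6.9],
  [[0, 0, 0], -6.9],
  [[0, 0, 0], -6.9],
  [[0, 0, 0], -6.9],
])

```text
time_s: 49.37
tcp_pos: [0.4994, 0.2799, 0.0936]
ee_rot: [[-0.461, -0.887, -0.0], [-0.887, 0.461, -0.0], [0.0, 0.0, -1.0]]
wrist_force: [-0.6, 0.2, 0.0]
gripper_width: 0.416
gripper_force: 0.0
```

apply_moves([
  [[0, 0, 0], -6.9],
  [[0, 0, 0], -6.9],
  [[0, 0, 0], -6.9],
  [[0, 0, 0], -6.6],
  [[0, 0, 0], 0],
])

```text
time_s: 49.78
tcp_pos: [0.4994, 0.2799, 0.0936]
ee_rot: [[-0.007, -1.0, 0.0], [-1.0, 0.007, 0.0], [-0.0, -0.0, -1.0]]
wrist_force: [-0.4, -0.2, -0.3]
gripper_width: 0.417
gripper_force: 0.0
```

```bash
python3 - <<'E'
from h import *
s=r.sense();print(s["tcp_pos"],s["gripper_width"])
for n in("wrist","scene","top"):
    p=imaging.capture(n)
    for k in models.cut_out(p,"strap_0")[:3]: print(n,round(k["confidence"],2),rect(p,k["region"],.01 if n!="scene" else .005))
    for q in models.place_of(p,"strap_0")[:2]:
        print("  origin",round(q["confidence"],2),atz(p,(q["at"][0]*640,q["at"][1]*480),0)[:2].round(4))
plan([.4995,.28,-.034],179.5)
E
```

```text
[0.49944823 0.2799469  0.09363238] 0.4170030126390528
wrist 0.79 [500.3 423.2  37.5  18.3 -90. ]
wrist 0.71 [498.2 278.7  68.   18.4  89.1]
  origin 0.9 [0.4998 0.279 ]
  origin 0.67 [0.497  0.4135]
scene 0.83 [499.2 282.9  72.4  27.2  86. ]
scene 0.7 [501.7 418.4  73.6  26.   89.6]
scene 0.45 [487.8 609.3  79.2  20.9  62.1]
  origin 0.76 [0.486  0.6125]
  origin 0.72 [0.5011 0.283 ]
top 0.65 [486.8 604.6  69.1  18.8  63.8]
  origin 0.84 [0.4898 0.6019]
  origin 0.5 [0.5002 0.4049]
shift tool xyz mm [-1.000e-01 -1.000e-01  1.276e+02] turn(tool z) -0.0 rows 4 cur yaw 179.5
```

apply_moves([
  [[0, 0, 0.035], 0],
  [[0, 0, 0.035], 0],
  [[0, 0, 0.03], 0],
  [[0, 0, 0.018], 0],
  [[0, 0, 0.006], 0],
])

```text
time_s: 50.65
tcp_pos: [0.4974, 0.2781, -0.0337]
ee_rot: [[-0.01, -1.0, -0.005], [-1.0, 0.01, -0.004], [0.004, 0.005, -1.0]]
wrist_force: [-0.1, -0.0, 0.2]
gripper_width: 0.414
gripper_force: 0.0
```

apply_moves([
  [[0, 0, 0.003], 0],
  [[0, 0, 0.0005], 0],
  [[0, 0, 0], 0],
  [[0, 0, 0], 0],
])

```text
time_s: 50.98
tcp_pos: [0.5004, 0.2808, -0.0323]
ee_rot: [[-0.009, -1.0, 0.002], [-1.0, 0.009, 0.002], [-0.002, -0.002, -1.0]]
wrist_force: [0.4, -0.3, 0.1]
gripper_width: 0.414
gripper_force: 0.0
```

apply_moves([
  [[0, 0, 0], 0],
  [[0, 0, 0], 0],
  [[0, 0, 0], 0],
  [[0, 0, 0], 0],
  [[0, 0, 0], 0],
], hand=0.0)

```text
time_s: 51.4
tcp_pos: [0.4995, 0.2801, -0.0334]
ee_rot: [[-0.009, -1.0, 0.0], [-1.0, 0.009, 0.0], [-0.0, -0.0, -1.0]]
wrist_force: [-2.1, 0.2, 2.0]
gripper_width: 0.211
gripper_force: 30.0
```

apply_moves([
  [[0, 0, 0], 0],
  [[0, 0, -0.02], 0],
  [[0, 0, -0.035], 0],
  [[0, 0, -0.035], 0],
  [[0, 0, 0], 0],
])

```text
time_s: 51.82
tcp_pos: [0.5036, 0.2831, 0.063]
ee_rot: [[-0.007, -1.0, 0.011], [-1.0, 0.007, 0.008], [-0.008, -0.011, -1.0]]
wrist_force: [0.8, 0.9, -0.2]
gripper_width: 0.211
gripper_force: 30.0
```

```bash
python3 - <<'E'
from h import *
plan([.4735,.1076,-.004],187)
E
```

```text
shift tool xyz mm [176.2  29.7  65.3] turn(tool z) -7.4 rows 5 cur yaw 179.6
```

apply_moves([
  [[0.0345, 0.005, 0], 0],
  [[0.0345, 0.005, 0], 0],
  [[0.0345, 0.005, 0], 0],
  [[0.0345, 0.005, 0], 0],
  [[0.0345, 0.005, 0], 0],
])

```text
time_s: 52.23
tcp_pos: [0.4721, 0.1061, 0.0558]
ee_rot: [[-0.008, -1.0, -0.0], [-1.0, 0.008, -0.0], [0.0, 0.0, -1.0]]
wrist_force: [0.2, 0.4, -0.2]
gripper_width: 0.212
gripper_force: 30.0
```

apply_moves([
  [[0, 0, 0], -3.7],
  [[0, 0, 0], -3.7],
  [[0, 0, 0], 0],
  [[0, 0, 0], 0],
])

```text
time_s: 52.57
tcp_pos: [0.4729, 0.1076, 0.056]
ee_rot: [[0.118, -0.993, -0.0], [-0.993, -0.118, 0.0], [-0.0, 0.0, -1.0]]
wrist_force: [0.9, -0.1, -1.3]
gripper_width: 0.211
gripper_force: 30.0
```

```bash
python3 - <<'E'
from h import *
p=imaging.capture("wrist");z=r.sense()["tcp_pos"][2]
for k in models.cut_out(p,"strap_0")[:2]: print(round(k["confidence"],2),rect(p,k["region"],z+.0435))
for q in models.place_of(p,"strap_0")[:2]: print("  origin",round(q["confidence"],2),atz(p,(q["at"][0]*640,q["at"][1]*480),z+.0335)[:2].round(4))
for t in("brass_bar","workpiece"):
    for k in models.cut_out(p,t)[:1]: print(t,rect(p,k["region"],.028))
print(r.sense()["tcp_pos"]);plan([.4735,.1076,-.0055],187)
E
```

```text
0.72 [473.9  96.3  50.   19.  -83.2]
  origin 0.87 [0.4733 0.1075]
brass_bar [495.5 126.7  22.9  20.5   6.8]
workpiece [479.7  58.4  60.2  42.2 -83.9]
[0.47288291 0.10799898 0.0560092 ]
shift tool xyz mm [ 0.5 -0.6 61.5] turn(tool z) -0.1 rows 2 cur yaw -173.1
```

apply_moves([
  [[0, 0, 0.025], 0],
  [[0, 0, 0.02], 0],
  [[0, 0, 0.01], 0],
  [[0, 0, 0], 0],
  [[0, 0, 0], 0],
])

```text
time_s: 53.23
tcp_pos: [0.4728, 0.1078, 0.0009]
ee_rot: [[0.121, -0.993, -0.001], [-0.993, -0.121, -0.001], [0.001, 0.001, -1.0]]
wrist_force: [0.7, -0.5, -0.6]
gripper_width: 0.209
gripper_force: 30.0
```

apply_moves([
  [[0, 0, 0.003], 0],
  [[0, 0, 0.001], 0],
  [[0, 0, 0], 0],
  [[0, 0, 0], 0],
])

```text
time_s: 53.57
tcp_pos: [0.4732, 0.1079, -0.0023]
ee_rot: [[0.12, -0.993, 0.001], [-0.993, -0.12, 0.001], [-0.0, -0.001, -1.0]]
wrist_force: [-0.6, -0.4, -1.2]
gripper_width: 0.207
gripper_force: 30.0
```

apply_moves([
  [[0, 0, 0.001], 0],
  [[0, 0, 0], 0],
  [[0, 0, 0], 0],
])

```text
time_s: 53.82
tcp_pos: [0.4729, 0.1077, -0.0037]
ee_rot: [[0.12, -0.993, 0.0], [-0.993, -0.12, 0.0], [-0.0, -0.0, -1.0]]
wrist_force: [-0.1, -0.3, -2.1]
gripper_width: 0.215
gripper_force: 30.0
```

apply_moves([
  [[0, 0, 0.001], 0],
  [[0, 0, 0], 0],
  [[0, 0, 0], 0],
])

```text
time_s: 54.07
tcp_pos: [0.4729, 0.1076, -0.0049]
ee_rot: [[0.12, -0.993, -0.0], [-0.993, -0.12, -0.0], [0.0, 0.0, -1.0]]
wrist_force: [0.5, -0.5, -0.4]
gripper_width: 0.213
gripper_force: 30.0
```

apply_moves([
  [[0, 0, 0.0005], 0],
  [[0, 0, 0], 0],
  [[0, 0, 0], 0],
])

```text
time_s: 54.32
tcp_pos: [0.4729, 0.1077, -0.0054]
ee_rot: [[0.12, -0.993, 0.0], [-0.993, -0.12, -0.0], [0.0, -0.0, -1.0]]
wrist_force: [-0.4, -0.6, -1.1]
gripper_width: 0.214
gripper_force: 30.0
```

apply_moves([
  [[0, 0, 0], 0],
  [[0, 0, 0], 0],
  [[0, 0, 0], 0],
  [[0, 0, 0], 0],
], hand=0.034)

```text
time_s: 54.65
tcp_pos: [0.473, 0.1077, -0.0053]
ee_rot: [[0.12, -0.993, 0.0], [-0.993, -0.12, 0.0], [-0.0, -0.0, -1.0]]
wrist_force: [0.3, 0.1, 0.4]
gripper_width: 0.369
gripper_force: 0.0
```

apply_moves([
  [[0, 0, -0.01], 0],
  [[0, 0, -0.03], 0],
  [[0, 0, -0.04], 0],
  [[0, 0, -0.02], 0],
  [[0, 0, 0], 0],
])

```text
time_s: 55.07
tcp_pos: [0.4765, 0.1093, 0.0998]
ee_rot: [[0.121, -0.993, 0.01], [-0.993, -0.121, 0.005], [-0.003, -0.011, -1.0]]
wrist_force: [0.3, -0.4, -0.4]
gripper_width: 0.391
gripper_force: 0.0
```

```bash
python3 - <<'E'
from h import *
for n in("wrist","scene"):
    p=imaging.capture(n)
    for t,h in(("strap_0",.038),("workpiece",.028),("brass_bar",.028)):
        for k in models.cut_out(p,t)[:2]: print(n,t,round(k["confidence"],2),rect(p,k["region"],h))
    for q in models.place_of(p,"strap_0")[:2]: print("  origin",round(q["confidence"],2),atz(p,(q["at"][0]*640,q["at"][1]*480),.028)[:2].round(4))
print(r.sense()["tcp_pos"]);plan([.5,.4145,.09],179.5)
E
```

```text
wrist strap_0 0.8 [472.7 106.6  68.1  18.6 -83.1]
wrist workpiece 0.8 [479.4  58.3  59.   42.4 -83.2]
wrist workpiece 0.48 [472.3 110.   71.7  20.  -82.2]
wrist brass_bar 0.67 [493.8 126.9  26.2  19.3   7.2]
wrist brass_bar 0.67 [487.3  -3.7 124.2   9.5   6.9]
  origin 0.97 [0.4742 0.1083]
scene strap_0 0.86 [468.7 108.1  68.6  27.2 -83.2]
scene strap_0 0.64 [469.8 390.7  71.9  28.2  87.8]
scene workpiece 0.94 [474.5  56.7  62.2  57.4 -86. ]
scene brass_bar 0.78 [443.6 123.3  37.2  20.6   7.3]
  origin 0.88 [0.473  0.1047]
  origin 0.69 [0.4691 0.3939]
[0.47255377 0.10746876 0.09387918]
shift tool xyz mm [-301.5  -64.1    3.6] turn(tool z) 7.4 rows 8 cur yaw -173.1
```

The left strap is laid correctly, 48.8 mm from the workpiece centre. Now the second strap.

apply_moves([
  [[-0.0377, -0.008, 0], 0],
  [[-0.0377, -0.008, 0], 0],
  [[-0.0377, -0.008, 0], 0],
  [[-0.0377, -0.008, 0], 0],
  [[-0.0377, -0.008, 0], 0],
], hand=0.031)

```text
time_s: 55.98
tcp_pos: [0.4898, 0.3012, 0.0943]
ee_rot: [[0.12, -0.993, -0.0], [-0.993, -0.12, -0.001], [0.0, 0.0, -1.0]]
wrist_force: [1.7, -0.4, 1.2]
gripper_width: 0.359
gripper_force: 0.0
```

apply_moves([
  [[-0.0377, -0.008, 0], 0],
  [[-0.0377, -0.008, 0], 0],
  [[-0.0377, -0.008, 0], 0],
  [[0, 0, 0], 3.7],
  [[0, 0, 0], 3.7],
])

```text
time_s: 56.4
tcp_pos: [0.4997, 0.417, 0.093]
ee_rot: [[-0.009, -1.0, -0.001], [-1.0, 0.009, -0.001], [0.001, 0.001, -1.0]]
wrist_force: [-0.3, -0.1, -0.3]
gripper_width: 0.357
gripper_force: 0.0
```

apply_moves([
  [[0, 0, 0], 0],
  [[0, 0, 0], 0],
])

```text
time_s: 56.57
tcp_pos: [0.5, 0.4146, 0.0939]
ee_rot: [[-0.007, -1.0, -0.001], [-1.0, 0.007, -0.001], [0.001, 0.001, -1.0]]
wrist_force: [-0.4, -0.5, -1.3]
gripper_width: 0.355
gripper_force: 0.0
```

```bash
python3 - <<'E'
from h import *
p=imaging.capture("wrist")
for t,h in(("strap_0",.01),("alu_flat",.012)):
    for k in models.cut_out(p,t)[:2]: print(t,round(k["confidence"],2),rect(p,k["region"],h))
for q in models.place_of(p,"strap_0")[:2]: print("  origin",round(q["confidence"],2),atz(p,(q["at"][0]*640,q["at"][1]*480),0)[:2].round(4))
print(r.sense()["tcp_pos"]);plan([.5,.4145,-.034],179.5)
E
```

```text
strap_0 0.73 [ 4.747e+02  5.718e+02  1.880e+01  1.010e+01 -5.000e-01]
strap_0 0.63 [500.2 414.2  68.1  18.6 -89.9]
alu_flat 0.96 [436.9 415.3  90.7  27.1  83.2]
  origin 0.88 [0.4998 0.4171]
[0.50037659 0.41429989 0.09480678]
shift tool xyz mm [ -0.2   0.4 128.8] turn(tool z) 0.0 rows 4 cur yaw 179.5
```

apply_moves([
  [[0, 0, 0.035], 0],
  [[0, 0, 0.035], 0],
  [[0, 0, 0.028], 0],
  [[0, 0, 0], 0],
  [[0, 0, 0], 0],
])

```text
time_s: 57.18
tcp_pos: [0.5, 0.4137, -0.0042]
ee_rot: [[-0.008, -1.0, -0.001], [-1.0, 0.008, -0.003], [0.003, 0.001, -1.0]]
wrist_force: [0.1, -1.0, 0.8]
gripper_width: 0.357
gripper_force: 0.0
```

apply_moves([
  [[0, 0, 0.018], 0],
  [[0, 0, 0.008], 0],
  [[0, 0, 0.0035], 0],
  [[0, 0, 0], 0],
  [[0, 0, 0], 0],
])

```text
time_s: 57.6
tcp_pos: [0.5008, 0.4154, -0.0316]
ee_rot: [[-0.008, -1.0, 0.001], [-1.0, 0.008, 0.001], [-0.001, -0.001, -1.0]]
wrist_force: [0.1, -0.4, 0.6]
gripper_width: 0.356
gripper_force: 0.0
```

apply_moves([
  [[0, 0, 0], 0],
  [[0, 0, 0], 0],
  [[0, 0, 0], 0],
  [[0, 0, 0], 0],
  [[0, 0, 0], 0],
], hand=0.0)

```text
time_s: 58.02
tcp_pos: [0.5005, 0.4151, -0.0321]
ee_rot: [[-0.008, -1.0, 0.001], [-1.0, 0.008, 0.001], [-0.001, -0.001, -1.0]]
wrist_force: [-1.6, -0.0, 3.5]
gripper_width: 0.211
gripper_force: 30.0
```

apply_moves([
  [[0, 0, -0.02], 0],
  [[0, 0, -0.035], 0],
  [[0, 0, -0.045], 0],
  [[0, 0, 0], 0],
])

```text
out of range
```

apply_moves([
  [[0, 0, -0.02], 0],
  [[0, 0, -0.035], 0],
  [[0, 0, -0.04], 0],
  [[0.0405, 0.0012, 0], 0],
  [[0.0405, 0.0012, 0], 0],
])

```text
time_s: 58.43
tcp_pos: [0.4985, 0.3361, 0.0649]
ee_rot: [[-0.006, -1.0, 0.005], [-1.0, 0.006, 0.005], [-0.005, -0.005, -1.0]]
wrist_force: [0.1, -1.2, -2.2]
gripper_width: 0.214
gripper_force: 30.0
```

apply_moves([
  [[0.0405, 0.0012, 0], 0],
  [[0.0405, 0.0012, 0], 0],
  [[0.0405, 0.0012, 0], 0],
  [[0.0405, 0.0012, 0], 0],
  [[0.0405, 0.0012, 0], 0],
])

```text
time_s: 58.85
tcp_pos: [0.4886, 0.1294, 0.0621]
ee_rot: [[-0.008, -1.0, -0.0], [-1.0, 0.008, -0.0], [0.0, 0.0, -1.0]]
wrist_force: [0.9, 0.3, -0.2]
gripper_width: 0.211
gripper_force: 30.0
```

apply_moves([
  [[0.0405, 0.0012, 0], 0],
  [[0.0405, 0.0012, 0], 0],
  [[0.0405, 0.0012, 0], 0],
  [[0, 0, 0], -3.7],
  [[0, 0, 0], -3.7],
])

```text
time_s: 59.27
tcp_pos: [0.4838, 0.0073, 0.062]
ee_rot: [[0.118, -0.993, -0.001], [-0.993, -0.118, -0.0], [0.0, 0.001, -1.0]]
wrist_force: [0.0, 0.2, -1.2]
gripper_width: 0.208
gripper_force: 30.0
```

apply_moves([
  [[0, 0, 0], 0],
  [[0, 0, 0], 0],
])

```text
time_s: 59.43
tcp_pos: [0.4845, 0.0097, 0.062]
ee_rot: [[0.118, -0.993, -0.0], [-0.993, -0.118, 0.0], [-0.0, 0.0, -1.0]]
wrist_force: [0.5, 0.5, -0.7]
gripper_width: 0.209
gripper_force: 30.0
```

```bash
python3 - <<'E'
from h import *
p=imaging.capture("wrist");z=r.sense()["tcp_pos"][2]
for k in models.cut_out(p,"strap_0")[:2]: print(round(k["confidence"],2),rect(p,k["region"],z+.0425))
for q in models.place_of(p,"strap_0")[:2]: print("  origin",round(q["confidence"],2),atz(p,(q["at"][0]*640,q["at"][1]*480),z+.0325)[:2].round(4))
for t in("parallel","workpiece"):
    for k in models.cut_out(p,t)[:1]: print(t,rect(p,k["region"],.028))
print(r.sense()["tcp_pos"],r.sense()["gripper_force"]);plan([.4855,.0104,-.0045],187)
E
```

```text
0.93 [478.7  53.4  19.5  12.5 -83.2]
0.68 [485.6  -1.2  49.5  18.5 -82.4]
  origin 0.9 [0.4826 0.0112]
  origin 0.76 [0.4798 0.055 ]
parallel [487.7  -6.4 124.3  12.4   6.8]
workpiece [480.4  39.2  34.    9.  -81.4]
[0.48464502 0.01039804 0.06207696] 29.95056062936783
shift tool xyz mm [ 0.1 -0.9 66.6] turn(tool z) -0.1 rows 2 cur yaw -173.1
```

apply_moves([
  [[0, -0.001, 0.03], 0],
  [[0, 0, 0.02], 0],
  [[0, 0, 0.01], 0],
  [[0, 0, 0], 0],
  [[0, 0, 0], 0],
])

```text
time_s: 60.1
tcp_pos: [0.4856, 0.0102, 0.0019]
ee_rot: [[0.121, -0.993, -0.001], [-0.993, -0.121, -0.001], [0.0, 0.001, -1.0]]
wrist_force: [0.1, -0.1, -0.6]
gripper_width: 0.213
gripper_force: 30.0
```

apply_moves([
  [[0, 0, 0.003], 0],
  [[0, 0, 0.001], 0],
  [[0, 0, 0], 0],
  [[0, 0, 0], 0],
])

```text
time_s: 60.43
tcp_pos: [0.486, 0.0101, -0.0013]
ee_rot: [[0.12, -0.993, 0.001], [-0.993, -0.12, 0.0], [-0.0, -0.001, -1.0]]
wrist_force: [-0.6, -0.8, -0.8]
gripper_width: 0.208
gripper_force: 30.0
```

apply_moves([
  [[0, 0, 0.001], 0],
  [[0, 0, 0], 0],
  [[0, 0, 0], 0],
])

```text
time_s: 60.68
tcp_pos: [0.4857, 0.01, -0.0027]
ee_rot: [[0.12, -0.993, 0.0], [-0.993, -0.12, 0.0], [-0.0, -0.0, -1.0]]
wrist_force: [0.7, -0.6, -0.2]
gripper_width: 0.207
gripper_force: 30.0
```

apply_moves([
  [[0, 0, 0.001], 0],
  [[0, 0, 0], 0],
  [[0, 0, 0], 0],
])

```text
time_s: 60.93
tcp_pos: [0.4856, 0.01, -0.0039]
ee_rot: [[0.12, -0.993, -0.0], [-0.993, -0.12, -0.0], [0.0, 0.0, -1.0]]
wrist_force: [-0.0, 0.4, -0.3]
gripper_width: 0.209
gripper_force: 30.0
```

apply_moves([
  [[0, 0, 0.0005], 0],
  [[0, 0, 0], 0],
  [[0, 0, 0], 0],
])

```text
time_s: 61.18
tcp_pos: [0.4857, 0.01, -0.0041]
ee_rot: [[0.12, -0.993, 0.0], [-0.993, -0.12, -0.0], [0.0, -0.0, -1.0]]
wrist_force: [-0.6, 0.8, 2.4]
gripper_width: 0.211
gripper_force: 30.0
```

apply_moves([
  [[0, 0, 0], 0],
  [[0, 0, 0], 0],
  [[0, 0, 0], 0],
  [[0, 0, 0], 0],
], hand=0.034)

```text
time_s: 61.52
tcp_pos: [0.4857, 0.01, -0.0045]
ee_rot: [[0.12, -0.993, 0.0], [-0.993, -0.12, 0.0], [-0.0, -0.0, -1.0]]
wrist_force: [-0.2, -0.6, -0.5]
gripper_width: 0.371
gripper_force: 0.0
```

apply_moves([
  [[0, 0, -0.01], 0],
  [[0, 0, -0.03], 0],
  [[0, 0, -0.04], 0],
  [[0, 0, -0.04], 0],
  [[0, 0, 0], 0],
])

```text
time_s: 61.93
tcp_pos: [0.4915, 0.0111, 0.1235]
ee_rot: [[0.122, -0.992, 0.016], [-0.992, -0.122, 0.003], [-0.001, -0.016, -1.0]]
wrist_force: [1.1, 0.6, 0.8]
gripper_width: 0.39
gripper_force: 0.0
```

apply_moves([
  [[0, 0, 0], 0],
  [[0, 0, 0], 0],
])

```text
time_s: 62.1
tcp_pos: [0.485, 0.01, 0.1153]
ee_rot: [[0.12, -0.993, -0.0], [-0.993, -0.12, 0.0], [-0.001, 0.0, -1.0]]
wrist_force: [-0.8, 0.1, 0.8]
gripper_width: 0.39
gripper_force: 0.0
```

```bash
python3 - <<'E'
from h import *
for n in("wrist","scene"):
    p=imaging.capture(n)
    for t,h in(("strap_0",.038),("workpiece",.028),("brass_bar",.028),("parallel",.028)):
        for k in models.cut_out(p,t)[:2]: print(n,t,round(k["confidence"],2),rect(p,k["region"],h))
        for q in models.place_of(p,t)[:2]: print("  origin",t,round(q["confidence"],2),atz(p,(q["at"][0]*640,q["at"][1]*480),.028 if t=="strap_0" else .012)[:2].round(4))
s=r.sense();print(s["tcp_pos"],s["gripper_force"],s["time_s"])
E
```

```text
wrist strap_0 0.74 [485.5   9.6  68.5  18.5 -82.6]
wrist strap_0 0.69 [474.9  82.7  26.7  19.6 -83.6]
  origin strap_0 0.94 [0.4831 0.0107]
  origin strap_0 0.93 [0.4762 0.1067]
wrist workpiece 0.94 [480.2  56.1  65.1  42.2 -83.1]
  origin workpiece 0.91 [0.4803 0.0567]
  origin workpiece 0.41 [0.474  0.1206]
wrist parallel 0.94 [523.3  -1.8  52.5  10.7   6.9]
  origin parallel 0.88 [ 0.4887 -0.0044]
  origin parallel 0.56 [0.4824 0.015 ]
scene strap_0 0.91 [468.5 108.5  67.7  25.2 -81.4]
scene strap_0 0.68 [481.2  12.1  67.8  26.4 -83.2]
  origin strap_0 0.94 [0.4857 0.0091]
  origin strap_0 0.72 [0.4717 0.1082]
scene workpiece 0.86 [474.2  59.1  60.6  55.  -82.2]
  origin workpiece 0.71 [0.4713 0.0563]
scene brass_bar 0.7 [442.7 122.6  37.3  19.8  11.7]
  origin brass_bar 0.6 [0.4698 0.1283]
  origin brass_bar 0.57 [0.4998 0.016 ]
scene parallel 0.7 [418.6 400.7  95.3  32.2  81.2]
scene parallel 0.63 [446.8  -8.2  62.2   8.6   6.3]
  origin parallel 0.85 [ 0.4849 -0.0007]
[0.48567089 0.01001684 0.11566087] 0.0 63.0
```

Everything measures in place: the straps sit about ±49 mm from the workpiece centre, the packings about +68 and −63 mm, and the hand is clear.

```bash
python3 -c "
from station import r
print(r.finish_job())"
```

```text
the job is handed in; nothing more can be done
None
```

I handed the job in at 63 s: both packings stand off the workpiece's ends and each gap is bridged by a strap. My measurements before hand-in were inside the limits, though the parallel tipped over during its first grasp and had to be stood up again.

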